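# Change the batch in the light-fading tester

### The job

Change the batch in the light-fading tester: pull the sample carriage out to its loading stop, take the exposed test blocks out and stand them upright in the card tray, and plug every fresh block from the white blotter fully home, coupon up, into the carriage, one to a socket, any socket. Then push the carriage back in until it snaps home under the lamp, and only then press the start button. Leave the jar, the eraser and the loupe where they are.

Things in the scene. Friction and masses are not known exactly. Their poses are not given: they have to be found in the camera images.
- used0: exposed test block: square plug of grey plastic 32 x 32 mm, 38 mm tall, about 70 g, weighted at its foot, a grey-stepped print coupon on its top; at the start it sits in socket 0 of the carriage, inside the lamp housing; its origin is the centre of its underside and its z axis points up through the coupon when it stands upright; None if absent in this run. One or two of used0..used3 are present
- used1: exposed test block: square plug of grey plastic 32 x 32 mm, 38 mm tall, about 70 g, weighted at its foot, a grey-stepped print coupon on its top; at the start it sits in socket 1 of the carriage, inside the lamp housing; its origin is the centre of its underside and its z axis points up through the coupon when it stands upright; None if absent in this run. One or two of used0..used3 are present
- used2: exposed test block: square plug of grey plastic 32 x 32 mm, 38 mm tall, about 70 g, weighted at its foot, a grey-stepped print coupon on its top; at the start it sits in socket 2 of the carriage, inside the lamp housing; its origin is the centre of its underside and its z axis points up through the coupon when it stands upright; None if absent in this run. One or two of used0..used3 are present
- used3: exposed test block: square plug of grey plastic 32 x 32 mm, 38 mm tall, about 70 g, weighted at its foot, a grey-stepped print coupon on its top; at the start it sits in socket 3 of the carriage, inside the lamp housing; its origin is the centre of its underside and its z axis points up through the coupon when it stands upright; None if absent in this run. One or two of used0..used3 are present
- fresh0: fresh test block, the same make as the exposed ones (32 x 32 x 38 mm tall); at the start it stands upright on the white blotter; its origin is the centre of its underside and its z axis points up through the coupon when it stands upright; None if absent in this run. Two to four of fresh0..fresh3 are present
- fresh1: fresh test block, the same make as the exposed ones (32 x 32 x 38 mm tall); at the start it stands upright on the white blotter; its origin is the centre of its underside and its z axis points up through the coupon when it stands upright; None if absent in this run. Two to four of fresh0..fresh3 are present
- fresh2: fresh test block, the same make as the exposed ones (32 x 32 x 38 mm tall); at the start it stands upright on the white blotter; its origin is the centre of its underside and its z axis points up through the coupon when it stands upright; None if absent in this run. Two to four of fresh0..fresh3 are present
- fresh3: fresh test block, the same make as the exposed ones (32 x 32 x 38 mm tall); at the start it stands upright on the white blotter; its origin is the centre of its underside and its z axis points up through the coupon when it stands upright; None if absent in this run. Two to four of fresh0..fresh3 are present
- blotter: white paper blotter sheet, fixed, 130 (its x) x 220 (its y) mm, 2 mm thick, lying on the table on the left or right of the robot's near area; origin at the centre of its underside
- done_tray: shallow open tray of brown card, fixed, outside 130 (its x) x 200 (its y) mm, 22 mm high, walls and floor 4 mm thick, on the other side from the blotter; origin at the centre of its underside
- tester: light-fading tester, fixed: an aluminium base 90 x 530 mm with two rails along its own y axis, at its +y end the grey lamp housing (a tunnel over the rails from y = 24 to 216 mm of this frame, 104 mm wide, its roof 120 mm above the table with cooling fins to 128 mm, its inside 80 mm above the table, with amber side shields, its mouth towards -y). Origin on the table on the rails' centre line, z up
- carriage (a joint): travel in m of the sliding sample carriage along the tester's -y: 0 = exposure position, fully in under the lamp against the stop; 0.22 = loading position, fully out against the front stop. A spring ball holds it in either position: about 10 N are needed to snap it out of or into the last 10 mm, about 1 to 2 N in between
- carriage_knob (a point): centre of the top of the black upright pull knob at the carriage's -y end (in the tester's frame): a cylinder 22 mm across, 46 mm tall above the carriage's tongue, its top 80 mm above the table; moves with the carriage and is always outside the lamp housing
- start_button (a joint): travel in m of the start button, downwards: 0 = up, 0.006 = fully down; a spring (5 N at full travel) lifts it again. It counts as pressed from 0.004
- start_button_top (a point): centre of the top of the round start button, 26 mm across, on the roof of the lamp housing, 138 mm above the table
- jar: glass jar with a blue lid, 62 mm across, 92 mm tall, loose: leave alone; origin at the centre of its underside
- eraser: blue eraser 42 x 22 x 16 mm, loose, between blotter and tray: leave alone; origin at the centre of its underside
- loupe: black loupe 38 mm across, 34 mm tall, loose, left of the work: leave alone; origin at the centre of its underside
- socket0 (a point): centre of the mouth of square socket 0 of the carriage, level with the carriage's top face (44 mm above the table; the carriage is 70 mm wide); 33.6 mm square with a 1.5 mm chamfer, 12 mm deep, sides along this point's x and y, which are the tester's x and y; the four sockets lie in a row 44 mm apart along y, socket0 nearest the knob. A block seated fully home stands 26 mm out of it
- socket1 (a point): centre of the mouth of square socket 1 of the carriage, level with the carriage's top face (44 mm above the table; the carriage is 70 mm wide); 33.6 mm square with a 1.5 mm chamfer, 12 mm deep, sides along this point's x and y, which are the tester's x and y; the four sockets lie in a row 44 mm apart along y, socket0 nearest the knob. A block seated fully home stands 26 mm out of it
- socket2 (a point): centre of the mouth of square socket 2 of the carriage, level with the carriage's top face (44 mm above the table; the carriage is 70 mm wide); 33.6 mm square with a 1.5 mm chamfer, 12 mm deep, sides along this point's x and y, which are the tester's x and y; the four sockets lie in a row 44 mm apart along y, socket0 nearest the knob. A block seated fully home stands 26 mm out of it
- socket3 (a point): centre of the mouth of square socket 3 of the carriage, level with the carriage's top face (44 mm above the table; the carriage is 70 mm wide); 33.6 mm square with a 1.5 mm chamfer, 12 mm deep, sides along this point's x and y, which are the tester's x and y; the four sockets lie in a row 44 mm apart along y, socket0 nearest the knob. A block seated fully home stands 26 mm out of it
Not all that is in view belongs to the job. What is shaped like the fresh0 but orange or red is not meant.

How it is judged:
By the outcome, as a careful person would: the job done as asked, in the order asked, and still so for the second after the job is handed in, with the robot touching nothing.
Of used0, used1, used2, used3 only 1 to 2 are there at a start; the rules pass over those that are not, and their reading is None.
Of fresh0, fresh1, fresh2, fresh3 only 2 to 4 are there at a start; the rules pass over those that are not, and their reading is None.
At some moment in a run one of fresh0, fresh1, fresh2, fresh3 may be knocked a few centimetres aside while the robot is not near it.
It also fails if it takes over 210 s, if anything falls off the work surface, if the arm or the gripper's body presses on something with over 40 N, if the wrist force passes 120 N, or if a joint passes its speed limit or range.

### The arm

A 7-joint arm with a two-finger parallel gripper is mounted at the origin on the work surface. World frame = base frame: x ahead of the robot, y to its left, z up, the work surface at z = 0. Lengths are in mm, angles in rad, forces in N, time in s.
With the tool pointing down it reaches from about 425 to 950 mm from the base axis. Payload 4.7 kg.
Tool frame: the origin (TCP) lies at the very end of the fingers, on their centre line; the grasp point (between the pads) lies 19 mm behind it; z points along the fingers, y is the line along which they close (so a half turn about z gives the same grasp; the last joint's range is limited). The gripper opens to 87 mm and grips with 3 to 60 N. Pads are 19 mm wide; open, the fingers measure 117 mm over their backs; the gripper's body (75 mm by 190 mm) begins 51 mm behind the grasp point.
Start: joints at [-1.314, 0.469, -0.049, 1.532, 0.024, 1.141, -0.082], TCP at [190.258, 647.651, 222.573] pointing down, gripper open.
Joint ranges: [-2.59, 2.59], [-0.33, 1.99], [-1.39, 1.29], [0.1, 2.45], [-1.04, 4.18], [0.21, 1.99], [-2.66, 2.66]. Speed limits (rad/s): [2.57, 2.57, 3.14, 3.14, 3.14, 3.14, 3.14].

### API

Orientations are given as a unit quaternion [x, y, z, w].
In Python, from cell import get_state, viewer, bot gives the robot as it stands. The module is installed in compiled form; this text tells all that it offers.
- The arm moves only by the tool apply_moves, never from a script. Its argument "commands" is a list that holds one entry, the list of rows, each a list of 6 numbers: the shift along the tool's x, y, z as a fraction of full scale, then the turn, a rotation vector about the tool's x, y, z as a fraction of full scale. A call has 1 to 5 rows; each row is the pose to reach, as a shift and turn from the pose commanded when the call began, along the tool's axes at that moment; what a row does not reach only later rows make up. Full scale, the value 1, is 0.25 m for a shift and 90 degrees for a turn. A row lasts 1/12 s, in which the tool goes at most 41.7 mm and 7.16 degrees, less where a joint would pass 70% of its speed; a pose out of reach is approached as far as the arm can. A call with a number of a shift or a turn outside -1 to 1 is refused whole. A call with a gripper value outside its range is refused whole. "jaw" is the opening, from 0 (shut) to 1 (fully open), set as the call begins (left out, the last holds). The fingers move at their own pace and stop on an object; "force" is the grip in N (left out, the last holds). Time passes only in rows, so rows that repeat a pose let the fingers close. It gives the time, the measured TCP pose, the force, the opening and the grip force at its end, in the units of the state.
- get_state(): the state, without advancing time (a new reading comes with each control period).
- viewer.snapshot(name): name is "side" or "top"; returns a dict with "img" (480x640x3 uint8, blue, green, red), "camera_matrix" (3x3 intrinsics, pixels), "rvec" (rotation vector, rad) and "tvec" (3), from world to camera coordinates, as OpenCV has them. Camera axes: x right, y down, z forward; pixel columns grow to the right and rows downward; lengths in mm; the calibration is good to about 2 mm. A picture is of the moment at which its call begins. There is no depth.
- bot.sign_off(): hands the job in; it is judged then, once.
The state is a dict: "time_s": time; "joint_pos": joint angles; "dq": joint speeds; "joint_torque": joint torques, N m; "ee_pos": TCP position; "orientation": TCP orientation; "ft_force": force on the tool from outside, world axes, zero at the start; "wrist_torque": the same for the moment, N m; "gripper_width": opening from 0.0 (shut) to 1.0 (fully open); "finger_force": force on a finger pad.
Only numpy, scipy, OpenCV 4.12 (cv2) and the standard library are available. Lean on these libraries where they do the work, as an engineer would, in place of code of your own. Each camera call takes 0.05 s, during which the arm holds its last target. There are 200 camera calls.

## Working session

There is one attempt and no reset: what is moved stays moved. The work goes in short steps, Python scripts to look and compute and a tool call to move; the robot and the scene stay as the last step left them, time stands still between calls to the robot, and variables do not carry over. Pictures are saved under pics/ and viewed, at most 14 in all, crops included, and the job is handed in when it is done.

Besides the shell and the picture viewer there is one more tool, called by a JSON object that holds its "name" and its "arguments", one argument or row to a line. apply_moves: Moves the arm, as the interface text tells. Its arguments: {"type":"object","properties":{"commands":{"type":"array"},"jaw":{"type":"number"},"force":{"type":"number"}},"required":["commands"]}

```bash
mkdir -p pics; ls; python3 - <<'E'
from cell import get_state, viewer
import cv2,numpy as np
print(get_state())
for n in ("top","side"):
    s=viewer.snapshot(n); cv2.imwrite(f"pics/{n}0.png",s["img"])
    np.savez(f"{n}.npz",K=s["camera_matrix"],r=s["rvec"],t=s["tvec"]); R=cv2.Rodrigues(np.array(s["rvec"]))[0]; print(n,s["camera_matrix"],-R.T@np.array(s["tvec"]).ravel())
E
```

```text
pics
{'time_s': 0.0, 'joint_pos': array([-1.31392975,  0.46944518, -0.04859347,  1.53372333,  0.02409703,
        1.14097902, -0.08231301]), 'dq': array([ 5.38100866e-04, -9.70307105e-04, -1.82827337e-05, -1.44112637e-03,
        1.67230899e-03,  1.16085840e-03, -1.80813255e-04]), 'joint_torque': array([ 2.91204478e-04, -5.07978344e+01, -8.06666468e-02, -2.36151856e+01,
       -6.14415226e-02,  3.80806450e-02,  1.67584681e-04]), 'ee_pos': array([190.09627288, 647.042217  , 221.48445171]), 'orientation': array([ 1.42389269e-01,  9.89810248e-01, -9.79044104e-04, -1.05125540e-04]), 'ft_force': array([1.02242693, 0.08012941, 0.59048942]), 'wrist_torque': array([ 0.02563727,  0.00830854, -0.00839859]), 'finger_force': 0.0, 'gripper_width': 0.9981064284337403}
top [[544.1165635    0.         319.45771309]
 [  0.         544.1165635  238.08840587]
 [  0.           0.           1.        ]] [ 274.6412982    11.94478216 1205.03148814]
side [[446.66344161   0.         322.14524444]
 [  0.         446.66344161 242.87756251]
 [  0.           0.           1.        ]] [461.55913861 756.94261099 754.47027404]
```

View pics/top0.png

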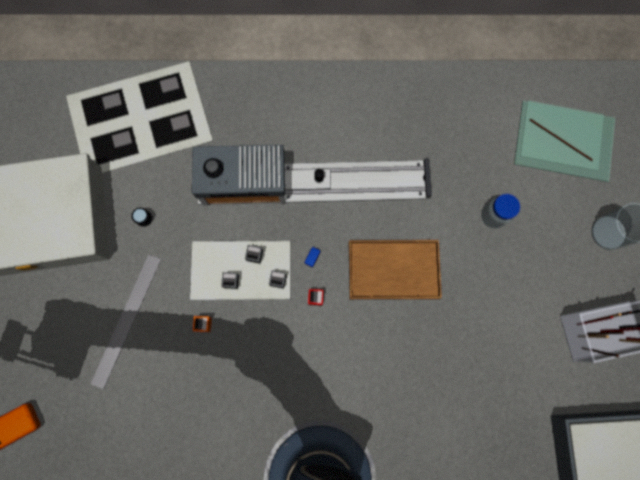

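View pics/side0.png

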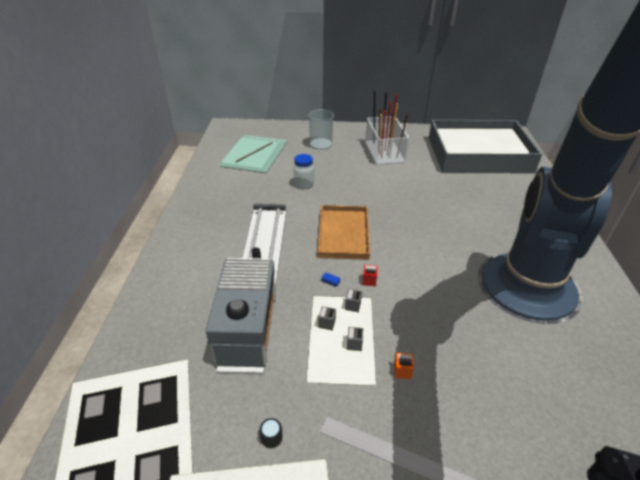

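Top view: the fresh blocks are the three grey ones on the blotter, at (255,254), (231,280) and (278,278). The look-alikes are the red block (316,296) and the orange block (201,323). The tester is at upper centre, with the knob at (320,175) and the start button at (212,168). The tray is at (395,269). I'll check the choice in one close crop.

```bash
cat > h.py <<'E'
import numpy as np, cv2
def cam(n):
    d=np.load(f"{n}.npz"); return d["K"],d["r"].ravel(),d["t"].ravel()
def p2w(u,v,z,n="top"):
    K,r,t=cam(n); R=cv2.Rodrigues(r)[0]; d=R.T@np.linalg.inv(K)@[u,v,1]; c=-R.T@t
    return (c+d*(z-c[2])/d[2])[:2]
def w2p(P,n="top"):
    K,r,t=cam(n); return cv2.projectPoints(np.array(P,float).reshape(-1,1,3),r,t,K,None)[0].reshape(-1,2)
def snap(n,box,k,name):
    from cell import viewer
    s=viewer.snapshot(n)["img"]; x0,y0,x1,y1=box
    cv2.imwrite(f"pics/{name}.png",cv2.resize(s[y0:y1,x0:x1],None,fx=k,fy=k,interpolation=cv2.INTER_CUBIC)); return s
E
python3 - <<'E'
import cv2
s=cv2.imread("pics/top0.png"); 
a=cv2.resize(s[135:305,180:330],None,fx=5,fy=5,interpolation=cv2.INTER_CUBIC)[:600*1]
b=cv2.resize(s[140:305,185:445],None,fx=3,fy=3,interpolation=cv2.INTER_CUBIC); cv2.imwrite("pics/b.png",b)
c=cv2.resize(s[235:310,185:330],None,fx=5.5,fy=5.5,interpolation=cv2.INTER_CUBIC); cv2.imwrite("pics/c.png",c)
E
```

```text
(no output)
```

View pics/b.png

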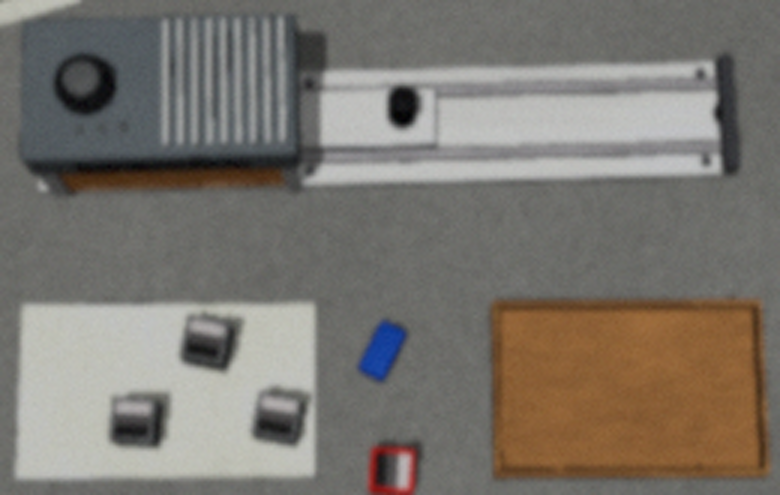

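View pics/c.png

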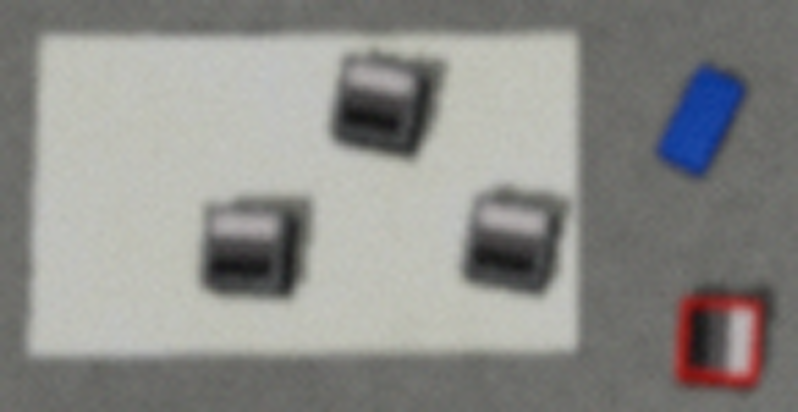

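The crop shows three grey-bodied fresh blocks with grey-stepped coupons. The red-bodied one at crop (720,340) and the orange one off the blotter are excluded. Next I'll work out positions and refine them from an enlarged side view.

```bash
python3 - <<'E'
from h import *
f=lambda x,y,z: p2w(185+x/3,140+y/3,z).round(1)
print("knob",f(403,101,80),"btn",f(87,79,138))
for n,p in dict(roofTL=(22,20),roofTR=(295,13),roofBR=(298,165),roofBL=(25,160)).items(): print(n,f(*p,120))
for p in ((303,70),(715,62),(720,172),(305,185)): print("base",f(*p,10))
for p in ((492,300),(762,300),(767,475),(492,477)): print("tray",f(*p,22))
for p in ((20,303),(316,303),(315,478),(15,478)): print("blot",f(*p,2))
g=lambda x,y,z: p2w(185+x/5.5,235+y/5.5,z).round(1)
for n,p in dict(A=(380,98),B=(243,245),C=(512,238)).items(): print(n,g(*p,40))
print("eraser",g(702,120,16),"red",g(720,340,40))
s=cv2.imread("pics/side0.png")
cv2.imwrite("pics/d.png",cv2.resize(s[195:395,200:400],None,fx=3,fy=3,interpolation=cv2.INTER_CUBIC))
E
```

```text
knob [634.1  -1.8] btn [631.8 214.3]
roofTL [681.  264.3]
roofTR [685.8  73.9]
roofBR [575.7  71.1]
roofBL [579.9 258.4]
base [681.4  73.8]
base [ 687.  -242.6]
base [ 599.6 -242.7]
base [590.6  71.8]
tray [499.3 -67.3]
tray [ 498.4 -267.1]
tray [ 369.4 -264.5]
tray [369.  -65.1]
blot [502.3 284.8]
blot [501.4  63.4]
blot [370.6  63.7]
blot [371.8 283.4]
A [468.5 140.2]
B [410.6 192.6]
C [412.8  87.8]
eraser [462.9  13.4] red [372.6   6.7]
```

View pics/d.png

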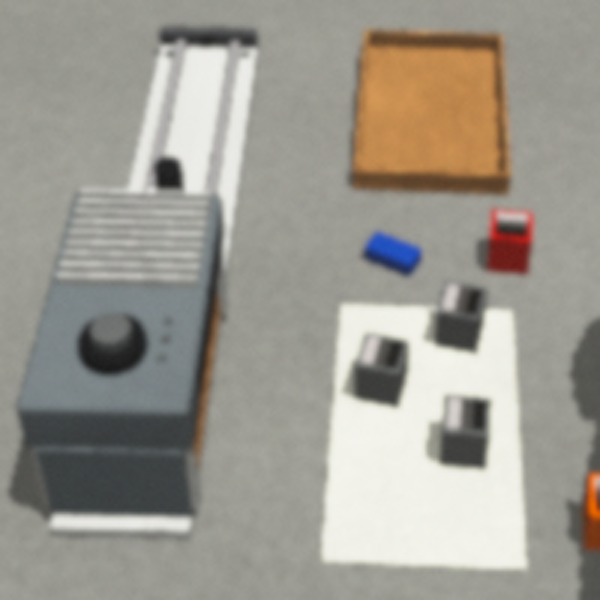

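Side crop: the same three grey blocks, with the red one at crop (510,240). The knob top is at crop (167,163) and the button at (112,330). Now I'll turn the tool so that its x lies along the rail.

{"name": "apply_moves", "arguments": {
  "commands": [
    [[0,0,0,0,0,0.07],[0,0,0,0,0,0.14],[0,0,0,0,0,0.21],[0,0,0,0,0,0.28],[0,0,0,0,0,0.35]]
  ],
  "jaw": 0.7,
  "force": 40
}}

```text
time_s: 0.52
ee_pos: [190.2, 647.3, 221.9]
orientation: [0.408, 0.913, -0.001, 0.0]
ft_force: [1.1, -0.4, 0.0]
gripper_width: 0.737
finger_force: 0.0
```

{"name": "apply_moves", "arguments": {
  "commands": [
    [[0,0,0,0,0,0.07],[0,0,0,0,0,0.14],[0,0,0,0,0,0.21],[0,0,0,0,0,0.28],[0,0,0,0,0,0.35]]
  ]
}}

```text
time_s: 0.93
ee_pos: [190.1, 647.3, 221.9]
orientation: [0.641, 0.768, -0.001, 0.0]
ft_force: [-0.2, 0.2, -0.7]
gripper_width: 0.7
finger_force: 0.0
```

{"name": "apply_moves", "arguments": {
  "commands": [
    [[0,0,0,0,0,0.05],[0,0,0,0,0,0.1055],[0,0,0,0,0,0.1055]]
  ]
}}

```text
time_s: 1.18
ee_pos: [190.1, 647.3, 221.9]
orientation: [0.701, 0.714, -0.0, 0.0]
ft_force: [0.3, 0.7, -0.3]
gripper_width: 0.695
finger_force: 0.0
```

```bash
cat >> h.py <<'E'
def where(*goal):
    from cell import get_state
    from scipy.spatial.transform import Rotation as Ro
    s=get_state(); p=s["ee_pos"]; R=Ro.from_quat(s["orientation"]); M=R.as_matrix()
    print("t",round(s["time_s"],2),"p",p.round(1),"hdg",round(np.degrees(np.arctan2(M[1,0],M[0,0])),2),"tilt",M[2].round(3),"w",round(s["gripper_width"]*87,1),"F",s["ft_force"].round(1),"ff",round(s["finger_force"],1))
    for g in goal: print(" to",g,"frac",(R.inv().apply(np.array(g)-p)/250).round(4))
E
python3 - <<'E'
from h import *
where((634,-2,150))
print("btn side",p2w(237.3,305,138,"side"),"knob side",p2w(255.7,249.3,80,"side"))
gs=lambda x,y,z:p2w(200+x/3,195+y/3,z,"side").round(1)
E
```

```text
t 1.18 p [190.1 647.3 221.9] hdg 91.05 tilt [-0.001  0.    -1.   ] w 60.5 F [ 0.3  0.7 -0.3] ff 0.0
 to (634, -2, 150) frac [-2.6292  1.7275  0.2909]
btn side [633.47230424 217.49125719] knob side [639.31552734  -2.52388864]
```

{"name": "apply_moves", "arguments": {
  "commands": [
    [[-0.13,0.087,0,0,0,0],[-0.26,0.174,0,0,0,0],[-0.39,0.261,0,0,0,0],[-0.52,0.348,0,0,0,0],[-0.657,0.434,0,0,0,0]]
  ]
}}

```text
time_s: 1.6
ee_pos: [302.6, 484.0, 222.3]
orientation: [0.699, 0.715, -0.0, 0.0]
ft_force: [0.8, 1.0, 0.8]
gripper_width: 0.7
finger_force: 0.0
```

{"name": "apply_moves", "arguments": {
  "commands": [
    [[-0.13,0.087,0,0,0,0],[-0.26,0.174,0,0,0,0],[-0.39,0.261,0,0,0,0],[-0.52,0.348,0,0,0,0],[-0.657,0.434,0,0,0,0]]
  ]
}}

```text
time_s: 2.02
ee_pos: [414.3, 322.0, 222.6]
orientation: [0.699, 0.715, 0.0, -0.0]
ft_force: [0.6, 0.2, -0.2]
gripper_width: 0.695
finger_force: 0.0
```

{"name": "apply_moves", "arguments": {
  "commands": [
    [[-0.13,0.087,0,0,0,0],[-0.26,0.174,0,0,0,0],[-0.39,0.261,0,0,0,0],[-0.52,0.348,0,0,0,0],[-0.657,0.434,0,0,0,0]]
  ]
}}

```text
time_s: 2.43
ee_pos: [526.0, 160.1, 222.5]
orientation: [0.699, 0.715, 0.0, -0.0]
ft_force: [0.5, -0.0, 0.1]
gripper_width: 0.701
finger_force: 0.0
```

{"name": "apply_moves", "arguments": {
  "commands": [
    [[-0.13,0.087,0,0,0,0],[-0.26,0.174,0,0,0,0],[-0.39,0.261,0,0,0,0],[-0.52,0.348,0,0,0,0],[-0.657,0.434,0,0,0,0]]
  ]
}}

```text
time_s: 2.85
ee_pos: [637.8, -1.7, 222.2]
orientation: [0.699, 0.715, 0.0, -0.0]
ft_force: [0.1, 0.9, 0.3]
gripper_width: 0.697
finger_force: 0.0
```

```bash
python3 - <<'E'
from h import *
where((636.5,-2,54))
E
```

```text
t 2.85 p [637.8  -1.7 222.2] hdg 91.33 tilt [ 0.001 -0.001 -1.   ] w 60.6 F [0.1 0.9 0.3] ff 0.0
 to (636.5, -2, 54) frac [-0.0015 -0.005   0.6728]
```

{"name": "apply_moves", "arguments": {
  "commands": [
    [[0,-0.004,0.14,0,0,0],[0,-0.004,0.28,0,0,0],[0,-0.004,0.42,0,0,0],[0,-0.004,0.56,0,0,0],[0,-0.004,0.672,0,0,0]]
  ]
}}

```text
time_s: 3.27
ee_pos: [634.7, -0.5, 51.6]
orientation: [0.699, 0.715, -0.001, -0.001]
ft_force: [0.8, -0.8, 0.6]
gripper_width: 0.7
finger_force: 0.0
```

{"name": "apply_moves", "arguments": {
  "commands": [
    [[0,0,0,0,0,0],[0,0,0,0,0,0],[0,0,0,0,0,0],[0,0,0,0,0,0],[0,0,0,0,0,0]]
  ],
  "jaw": 0
}}

```text
time_s: 3.68
ee_pos: [637.7, -0.6, 56.8]
orientation: [0.7, 0.714, 0.002, 0.001]
ft_force: [-0.2, 0.2, 0.4]
gripper_width: 0.404
finger_force: 0.0
```

{"name": "apply_moves", "arguments": {
  "commands": [
    [[0,0,0,0,0,0],[0,0,0,0,0,0],[0,0,0,0,0,0],[0,0,0,0,0,0],[0,0,0,0,0,0]]
  ]
}}

```text
time_s: 4.1
ee_pos: [640.0, -0.5, 56.2]
orientation: [0.7, 0.714, 0.003, 0.003]
ft_force: [6.2, 0.4, -1.5]
gripper_width: 0.246
finger_force: 40.0
```

```bash
python3 - <<'E'
from h import *
where()
E
```

```text
t 4.1 p [ 6.40e+02 -5.00e-01  5.62e+01] hdg 91.16 tilt [-0.001  0.009 -1.   ] w 21.4 F [ 6.2  0.4 -1.5] ff 40.0
```

{"name": "apply_moves", "arguments": {
  "commands": [
    [[-0.03,0.012,0,0,0,0],[-0.09,0.012,0,0,0,0],[-0.19,0.012,0,0,0,0],[-0.29,0.012,0,0,0,0],[-0.38,0.012,0,0,0,0]]
  ]
}}

```text
time_s: 4.52
ee_pos: [642.2, -95.7, 56.2]
orientation: [0.7, 0.714, 0.001, 0.001]
ft_force: [1.6, 2.6, 3.4]
gripper_width: 0.243
finger_force: 40.0
```

{"name": "apply_moves", "arguments": {
  "commands": [
    [[-0.1,0,0,0,0,0],[-0.2,0,0,0,0,0],[-0.3,0,0,0,0,0],[-0.38,0,0,0,0,0],[-0.43,0,0,0,0,0]]
  ]
}}

```text
time_s: 4.93
ee_pos: [644.7, -205.8, 56.1]
orientation: [0.701, 0.713, 0.001, 0.002]
ft_force: [3.1, 1.3, 4.9]
gripper_width: 0.248
finger_force: 40.0
```

{"name": "apply_moves", "arguments": {
  "commands": [
    [[-0.025,0,0,0,0,0],[-0.05,0,0,0,0,0],[-0.075,0,0,0,0,0],[-0.09,0,0,0,0,0],[-0.09,0,0,0,0,0]]
  ]
}}

```text
time_s: 5.35
ee_pos: [645.0, -220.5, 56.0]
orientation: [0.699, 0.715, 0.003, -0.002]
ft_force: [-0.9, 7.7, 11.8]
gripper_width: 0.243
finger_force: 40.0
```

```bash
python3 - <<'E'
from h import *
where()
E
```

```text
t 5.35 p [ 645.  -220.5   56. ] hdg 91.29 tilt [ 0.007  0.001 -1.   ] w 21.2 F [-0.9  7.7 11.8] ff 40.0
```

{"name": "apply_moves", "arguments": {
  "commands": [
    [[0.015,0,0,0,0,0],[0.015,0,0,0,0,0],[0.015,0,0,0,0,0],[0.015,0,0,0,0,0],[0.015,0,0,0,0,0]]
  ],
  "jaw": 0.7
}}

```text
time_s: 5.77
ee_pos: [642.7, -221.9, 53.9]
orientation: [0.7, 0.714, -0.001, -0.001]
ft_force: [-0.7, -0.4, -0.0]
gripper_width: 0.535
finger_force: 0.0
```

{"name": "apply_moves", "arguments": {
  "commands": [
    [[0,0,-0.14,0,0,0],[0,0,-0.28,0,0,0],[0,0,-0.42,0,0,0],[0,0,-0.56,0,0,0],[0,0,-0.66,0,0,0]]
  ]
}}

```text
time_s: 6.18
ee_pos: [643.9, -222.8, 222.7]
orientation: [0.7, 0.714, 0.0, 0.001]
ft_force: [0.0, -0.0, -0.4]
gripper_width: 0.695
finger_force: 0.0
```

{"name": "apply_moves", "arguments": {
  "commands": [
    [[0.14,-0.06,0,0,0,0],[0.28,-0.12,0,0,0,0],[0.42,-0.18,0,0,0,0],[0.56,-0.24,0,0,0,0],[0.7,-0.3,0,0,0,0]]
  ]
}}

```text
time_s: 6.6
ee_pos: [563.7, -47.3, 219.2]
orientation: [0.7, 0.714, -0.0, -0.0]
ft_force: [0.3, -0.0, 0.5]
gripper_width: 0.698
finger_force: 0.0
```

{"name": "apply_moves", "arguments": {
  "commands": [
    [[0.14,-0.06,0,0,0,0],[0.28,-0.12,0,0,0,0],[0.42,-0.18,0,0,0,0],[0.56,-0.24,0,0,0,0],[0.7,-0.3,0,0,0,0]]
  ]
}}

```text
time_s: 7.02
ee_pos: [485.4, 126.1, 219.4]
orientation: [0.7, 0.714, -0.0, -0.0]
ft_force: [0.8, 0.8, 0.3]
gripper_width: 0.702
finger_force: 0.0
```

```bash
python3 - <<'E'
from h import *
where()
s=snap("top",(170,140,450,310),2.8,"e")
cv2.imwrite("pics/top1.png",s)
cv2.imwrite("pics/f.png",cv2.resize(s[145:210,310:440],None,fx=6,fy=6,interpolation=cv2.INTER_CUBIC))
E
```

```text
t 7.02 p [485.4 126.1 219.4] hdg 91.09 tilt [-0. -0. -1.] w 61.1 F [0.8 0.8 0.3] ff 0.0
```

View pics/e.png

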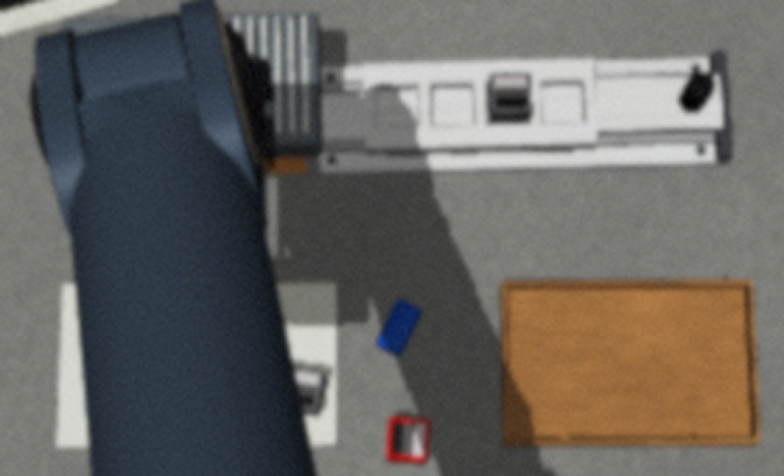

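View pics/f.png

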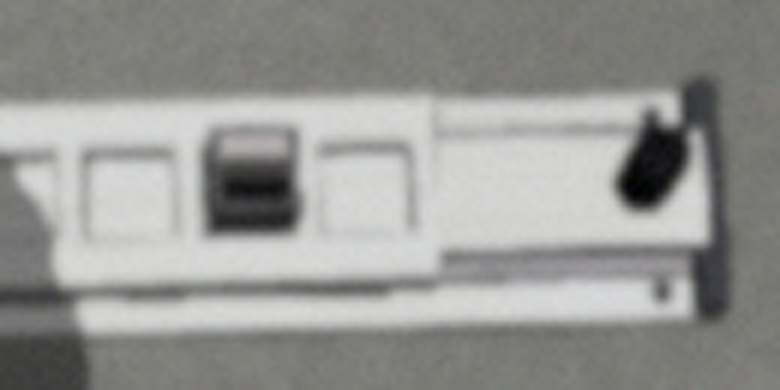

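The carriage is fully out. One exposed block sits in socket 1, at crop f (252,170). Sockets 0 and 2 are empty at (365,190) and (130,190), and socket 3 is shaded but looks empty. The knob is at (655,165).

```bash
python3 - <<'E'
from h import *
f=lambda x,y,z:p2w(310+x/6,145+y/6,z).round(1)
print("used top",f(252,167,70),"s0",f(365,190,44),"s2",f(129,194,44),"knob",f(664,140,80))
s=cv2.imread("pics/top1.png",0).astype(int)
print(s[172:184,305:405].mean(0).round().astype(int))
g=f(252,167,70); where((g[0],g[1],219))
E
```

```text
used top [639.  -73.1] s0 [ 638.3 -116.8] s2 [637.  -29.2] knob [ 645.5 -221.2]
[114 117 117 118 117 117 119 128 142 153 161 171 184 188 189 200 208 202
 182 174 195 208 210 210 210 210 210 210 210 211 211 211 208 195 187 200
 208 198 162 110  77  69  61  55  55  54  53  53  53  52  51  53  60  83
 128 175 200 202 196 202 208 211 210 210 210 211 211 210 210 211 210 207
 191 172 187 205 209 207 208 210 209 210 209 210 209 210 210 210 210 210
 210 210 210 210 210 210 210 210 210 210]
t 7.07 p [481.9 134.8 218.9] hdg 91.73 tilt [ 0.005 -0.004 -1.   ] w 60.9 F [-2.8  6.6 -0.5] ff 0.0
 to (np.float64(639.0), np.float64(-73.1), 219) frac [-0.85    0.603  -0.0065]
```

{"name": "apply_moves", "arguments": {
  "commands": [
    [[-0.08,0.06,0,0,0,0],[-0.17,0.12,0,0,0,0],[-0.25,0.18,0,0,0,0],[-0.33,0.24,0,0,0,0],[-0.41,0.3,0,0,0,0]]
  ]
}}

```text
time_s: 7.48
ee_pos: [564.0, 22.6, 219.3]
orientation: [0.7, 0.714, -0.0, -0.0]
ft_force: [0.7, 0.0, 0.4]
gripper_width: 0.699
finger_force: 0.0
```

{"name": "apply_moves", "arguments": {
  "commands": [
    [[-0.08,0.06,0,0,0,0],[-0.17,0.12,0,0,0,0],[-0.25,0.18,0,0,0,0],[-0.33,0.24,0,0,0,0],[-0.41,0.305,0,0,0,0]]
  ]
}}

```text
time_s: 7.9
ee_pos: [642.0, -78.6, 219.1]
orientation: [0.7, 0.714, -0.0, -0.0]
ft_force: [0.3, 0.5, 0.4]
gripper_width: 0.703
finger_force: 0.0
```

{"name": "apply_moves", "arguments": {
  "commands": [
    [[0,0,0.1,0,0,0],[0,0,0.2,0,0,0],[0,0,0.3,0,0,0],[0,0,0.3,0,0,0],[0,0,0.3,0,0,0]]
  ]
}}

```text
time_s: 8.32
ee_pos: [640.8, -77.2, 143.3]
orientation: [0.7, 0.714, -0.001, -0.001]
ft_force: [0.0, 0.2, 0.9]
gripper_width: 0.701
finger_force: 0.0
```

```bash
python3 - <<'E'
from h import *
where((641.5,-73,50))
E
```

```text
t 8.32 p [640.8 -77.2 143.3] hdg 91.1 tilt [-0.    -0.004 -1.   ] w 60.9 F [0.  0.2 0.9] ff 0.0
 to (641.5, -73, 50) frac [0.017  0.0043 0.3731]
```

{"name": "apply_moves", "arguments": {
  "commands": [
    [[0.016,0.004,0.1,0,0,0],[0.016,0.004,0.2,0,0,0],[0.016,0.004,0.3,0,0,0],[0.016,0.004,0.373,0,0,0],[0.016,0.004,0.373,0,0,0]]
  ]
}}

```text
time_s: 8.73
ee_pos: [641.4, -72.5, 49.4]
orientation: [0.7, 0.714, -0.001, -0.002]
ft_force: [-0.2, 0.4, 0.9]
gripper_width: 0.699
finger_force: 0.0
```

{"name": "apply_moves", "arguments": {
  "commands": [
    [[0,0,0,0,0,0],[0,0,0,0,0,0],[0,0,0,0,0,0],[0,0,0,0,0,0],[0,0,0,0,0,0]]
  ],
  "jaw": 0,
  "force": 25
}}

```text
time_s: 9.15
ee_pos: [643.6, -72.9, 52.6]
orientation: [0.7, 0.714, 0.001, 0.001]
ft_force: [-1.1, 0.1, 0.7]
gripper_width: 0.409
finger_force: 0.2
```

{"name": "apply_moves", "arguments": {
  "commands": [
    [[0,0,0,0,0,0],[0,0,0,0,0,0],[0,0,0,0,0,0],[0,0,0,0,0,0]]
  ]
}}

```text
time_s: 9.48
ee_pos: [642.5, -72.9, 52.2]
orientation: [0.7, 0.714, -0.0, -0.0]
ft_force: [-3.1, 0.4, 5.7]
gripper_width: 0.361
finger_force: 25.0
```

```bash
python3 - <<'E'
from h import *
where()
E
```

```text
t 9.48 p [642.5 -72.9  52.2] hdg 91.13 tilt [ 0.001 -0.001 -1.   ] w 31.4 F [-3.1  0.4  5.7] ff 25.0
```

{"name": "apply_moves", "arguments": {
  "commands": [
    [[0,0,0,0,0,0],[0,0,0,0,0,0],[0,0,0,0,0,0],[0,0,0,0,0,0],[0,0,0,0,0,0]]
  ],
  "jaw": 0.7
}}

```text
time_s: 9.9
ee_pos: [642.8, -72.8, 51.1]
orientation: [0.7, 0.714, -0.0, -0.0]
ft_force: [-0.3, 0.6, 0.1]
gripper_width: 0.649
finger_force: 0.0
```

{"name": "apply_moves", "arguments": {
  "commands": [
    [[0,0,0,0,0,0.07],[0,0,0,0,0,0.14],[0,0,0,0,0,0.21],[0,0,0,0,0,0.28],[0,0,0,0,0,0.34]]
  ]
}}

```text
time_s: 10.32
ee_pos: [642.9, -72.7, 51.1]
orientation: [0.865, 0.502, 0.0, -0.0]
ft_force: [0.5, 0.4, -1.0]
gripper_width: 0.701
finger_force: 0.0
```

{"name": "apply_moves", "arguments": {
  "commands": [
    [[0,0,0,0,0,0.07],[0,0,0,0,0,0.14],[0,0,0,0,0,0.21],[0,0,0,0,0,0.28],[0,0,0,0,0,0.34]]
  ]
}}

```text
time_s: 10.73
ee_pos: [642.9, -72.6, 51.1]
orientation: [0.967, 0.256, -0.0, -0.0]
ft_force: [1.1, -0.8, 0.2]
gripper_width: 0.701
finger_force: 0.0
```

{"name": "apply_moves", "arguments": {
  "commands": [
    [[0,0,0,0,0,0.07],[0,0,0,0,0,0.14],[0,0,0,0,0,0.21],[0,0,0,0,0,0.28],[0,0,0,0,0,0.32]]
  ]
}}

```text
time_s: 11.15
ee_pos: [642.9, -72.6, 51.0]
orientation: [1.0, 0.008, -0.0, 0.0]
ft_force: [0.1, -0.1, 0.3]
gripper_width: 0.695
finger_force: 0.0
```

{"name": "apply_moves", "arguments": {
  "commands": [
    [[0,0,0,0,0,0],[0,0,0,0,0,0],[0,0,0,0,0,0],[0,0,0,0,0,0],[0,0,0,0,0,0]]
  ],
  "jaw": 0
}}

```text
time_s: 11.57
ee_pos: [642.8, -72.8, 51.3]
orientation: [1.0, 0.01, 0.0, -0.0]
ft_force: [0.2, -0.4, 0.8]
gripper_width: 0.406
finger_force: 0.0
```

{"name": "apply_moves", "arguments": {
  "commands": [
    [[0,0,0,0,0,0],[0,0,0,0,0,0],[0,0,0,0,0,0],[0,0,0,0,0,0],[0,0,0,0,0,0]]
  ]
}}

```text
time_s: 11.98
ee_pos: [642.8, -73.0, 51.4]
orientation: [1.0, 0.01, 0.0, 0.0]
ft_force: [-0.6, -0.8, 0.5]
gripper_width: 0.364
finger_force: 25.0
```

```bash
python3 - <<'E'
from h import *
where()
E
```

```text
t 11.98 p [642.8 -73.   51.4] hdg 1.13 tilt [ 0.  0. -1.] w 31.6 F [-0.6 -0.8  0.5] ff 25.0
```

{"name": "apply_moves", "arguments": {
  "commands": [
    [[0,0,-0.04,0,0,0],[0,0,-0.1,0,0,0],[0,0,-0.2,0,0,0],[0,0,-0.3,0,0,0],[0,0,-0.36,0,0,0]]
  ]
}}

```text
time_s: 12.4
ee_pos: [644.2, -73.3, 145.2]
orientation: [1.0, 0.01, 0.002, 0.0]
ft_force: [0.4, 0.7, -0.5]
gripper_width: 0.364
finger_force: 25.0
```

{"name": "apply_moves", "arguments": {
  "commands": [
    [[-0.06,0.02,0,0,0,0],[-0.15,0.05,0,0,0,0],[-0.25,0.08,0,0,0,0],[-0.35,0.12,0,0,0,0],[-0.42,0.15,0,0,0,0]]
  ]
}}

```text
time_s: 12.82
ee_pos: [536.3, -113.0, 141.9]
orientation: [1.0, 0.009, -0.0, -0.001]
ft_force: [0.3, 0.4, -0.5]
gripper_width: 0.368
finger_force: 25.0
```

{"name": "apply_moves", "arguments": {
  "commands": [
    [[-0.1,0.03,0,0,0,0],[-0.2,0.07,0,0,0,0],[-0.3,0.1,0,0,0,0],[-0.4,0.14,0,0,0,0],[-0.4,0.14,0,0,0,0]]
  ]
}}

```text
time_s: 13.23
ee_pos: [434.1, -151.0, 141.4]
orientation: [1.0, 0.007, -0.001, -0.002]
ft_force: [-0.3, -0.7, -0.4]
gripper_width: 0.366
finger_force: 25.0
```

{"name": "apply_moves", "arguments": {
  "commands": [
    [[0,0,0.1,0,0,0],[0,0,0.2,0,0,0],[0,0,0.3,0,0,0],[0,0,0.35,0,0,0],[0,0,0.35,0,0,0]]
  ]
}}

```text
time_s: 13.65
ee_pos: [438.1, -148.6, 52.2]
orientation: [1.0, 0.01, -0.002, -0.001]
ft_force: [-0.7, -0.0, 0.5]
gripper_width: 0.363
finger_force: 25.0
```

```bash
python3 - <<'E'
from h import *
where((440,-150,24.2))
E
```

```text
t 13.65 p [ 438.1 -148.6   52.2] hdg 1.13 tilt [-0.004 -0.001 -1.   ] w 31.6 F [-0.7 -0.   0.5] ff 25.0
 to (440, -150, 24.2) frac [0.0081 0.0058 0.112 ]
```

{"name": "apply_moves", "arguments": {
  "commands": [
    [[0,0,0.04,0,0,0],[0,0,0.08,0,0,0],[0,0,0.112,0,0,0],[0,0,0.112,0,0,0],[0,0,0.112,0,0,0]]
  ]
}}

```text
time_s: 14.07
ee_pos: [439.2, -149.4, 25.7]
orientation: [1.0, 0.01, -0.0, -0.0]
ft_force: [-0.3, 0.9, 0.2]
gripper_width: 0.365
finger_force: 25.0
```

{"name": "apply_moves", "arguments": {
  "commands": [
    [[0,0,0,0,0,0],[0,0,0,0,0,0],[0,0,0,0,0,0]]
  ]
}}

```text
time_s: 14.32
ee_pos: [439.6, -149.4, 26.1]
orientation: [1.0, 0.01, 0.0, -0.0]
ft_force: [-0.2, 0.1, 0.2]
gripper_width: 0.366
finger_force: 25.0
```

{"name": "apply_moves", "arguments": {
  "commands": [
    [[0,0,0.005,0,0,0],[0,0,0.01,0,0,0],[0,0,0.01,0,0,0],[0,0,0.01,0,0,0]]
  ]
}}

```text
time_s: 14.65
ee_pos: [439.5, -149.3, 23.3]
orientation: [1.0, 0.01, 0.0, -0.0]
ft_force: [0.1, -0.3, -0.2]
gripper_width: 0.365
finger_force: 25.0
```

{"name": "apply_moves", "arguments": {
  "commands": [
    [[0,0,0,0,0,0],[0,0,0,0,0,0],[0,0,0,0,0,0],[0,0,0,0,0,0],[0,0,0,0,0,0]]
  ],
  "jaw": 0.65
}}

```text
time_s: 15.07
ee_pos: [439.2, -149.3, 23.2]
orientation: [1.0, 0.01, -0.0, -0.0]
ft_force: [-0.1, -0.1, -0.0]
gripper_width: 0.618
finger_force: 0.0
```

{"name": "apply_moves", "arguments": {
  "commands": [
    [[0,0,-0.06,0,0,0],[0,0,-0.16,0,0,0],[0,0,-0.28,0,0,0],[0,0,-0.4,0,0,0],[0,0,-0.52,0,0,0]]
  ]
}}

```text
time_s: 15.48
ee_pos: [438.7, -149.5, 154.3]
orientation: [1.0, 0.009, -0.001, 0.0]
ft_force: [1.3, 0.2, 1.2]
gripper_width: 0.654
finger_force: 0.0
```

```bash
python3 - <<'E'
from h import *
where()
s=snap("top",(185,235,330,310),5.5,"g"); cv2.imwrite("pics/top2.png",s)
E
```

```text
t 15.48 p [ 438.7 -149.5  154.3] hdg 1.09 tilt [-0.001  0.    -1.   ] w 56.9 F [1.3 0.2 1.2] ff 0.0
```

View pics/g.png

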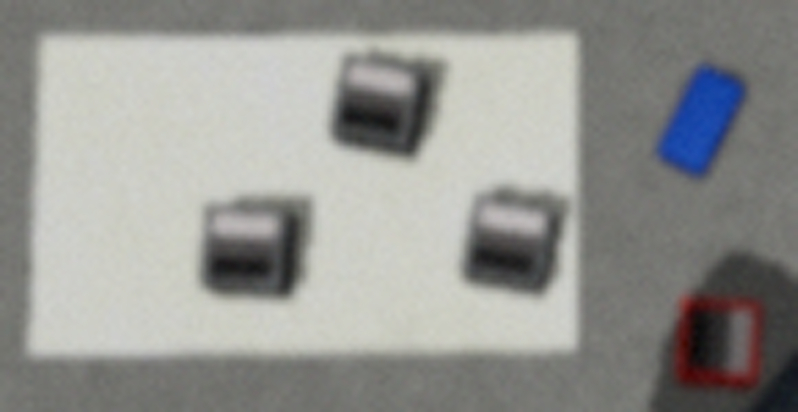

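The three fresh blocks haven't moved: crop (380,98), (243,245) and (512,238). Going to A, the upper one.

{"name": "apply_moves", "arguments": {
  "commands": [
    [[0.01,-0.08,0,0,0,0],[0.03,-0.2,0,0,0,0],[0.045,-0.34,0,0,0,0],[0.06,-0.46,0,0,0,0],[0.074,-0.578,0,0,0,0]]
  ]
}}

```text
time_s: 15.95
ee_pos: [454.7, -2.8, 153.3]
orientation: [1.0, 0.01, 0.0, -0.0]
ft_force: [-0.1, -0.5, -0.1]
gripper_width: 0.649
finger_force: 0.0
```

{"name": "apply_moves", "arguments": {
  "commands": [
    [[0.015,-0.12,0,0,0,0.05],[0.03,-0.24,0,0,0,0.112],[0.045,-0.36,0,0,0,0.112],[0.06,-0.49,0,0,0,0.112],[0.074,-0.578,0,0,0,0.112]]
  ]
}}

```text
time_s: 16.37
ee_pos: [470.3, 143.7, 153.0]
orientation: [0.997, -0.076, -0.0, -0.0]
ft_force: [-0.2, 0.7, -0.8]
gripper_width: 0.645
finger_force: 0.0
```

{"name": "apply_moves", "arguments": {
  "commands": [
    [[0,0,0.1,0,0,0],[0,0,0.2,0,0,0],[0,0,0.32,0,0,0],[0,0,0.32,0,0,0],[0,0,0.32,0,0,0]]
  ]
}}

```text
time_s: 16.78
ee_pos: [469.7, 139.6, 72.7]
orientation: [0.997, -0.078, -0.001, 0.001]
ft_force: [0.5, -0.1, 0.4]
gripper_width: 0.653
finger_force: 0.0
```

{"name": "apply_moves", "arguments": {
  "commands": [
    [[0,0,0,0,0,0],[0,0,0,0,0,0],[0,0,0,0,0,0]]
  ]
}}

```text
time_s: 17.03
ee_pos: [471.6, 140.6, 74.7]
orientation: [0.997, -0.078, 0.001, -0.001]
ft_force: [-0.5, 0.4, -0.8]
gripper_width: 0.65
finger_force: 0.0
```

```bash
python3 - <<'E'
from h import *
where((470,140,20))
E
```

```text
t 17.03 p [471.6 140.6  74.7] hdg -8.96 tilt [ 0.002 -0.002 -1.   ] w 56.6 F [-0.5  0.4 -0.8] ff 0.0
 to (470, 140, 20) frac [-0.0065  0.0037  0.2187]
```

{"name": "apply_moves", "arguments": {
  "commands": [
    [[0,0,0.08,0,0,0],[0,0,0.16,0,0,0],[0,0,0.22,0,0,0],[0,0,0.22,0,0,0],[0,0,0.22,0,0,0]]
  ]
}}

```text
time_s: 17.45
ee_pos: [470.9, 140.3, 18.8]
orientation: [0.997, -0.078, 0.0, -0.0]
ft_force: [0.2, -0.8, 0.5]
gripper_width: 0.651
finger_force: 0.0
```

{"name": "apply_moves", "arguments": {
  "commands": [
    [[0,0,0,0,0,0],[0,0,0,0,0,0],[0,0,0,0,0,0],[0,0,0,0,0,0],[0,0,0,0,0,0]]
  ],
  "jaw": 0,
  "force": 10
}}

```text
time_s: 17.87
ee_pos: [470.8, 140.7, 18.7]
orientation: [0.997, -0.078, 0.0, -0.0]
ft_force: [-0.6, -0.4, 3.5]
gripper_width: 0.367
finger_force: 10.0
```

{"name": "apply_moves", "arguments": {
  "commands": [
    [[0,0,0,0,0,0],[0,0,0,0,0,0],[0,0,0,0,0,0],[0,0,0,0,0,0],[0,0,0,0,0,0]]
  ]
}}

```text
time_s: 18.28
ee_pos: [470.9, 140.6, 18.7]
orientation: [0.997, -0.078, 0.0, -0.001]
ft_force: [-0.6, 0.7, 6.7]
gripper_width: 0.361
finger_force: 10.0
```

{"name": "apply_moves", "arguments": {
  "commands": [
    [[0,0,0,0,0,0],[0,0,0,0,0,0],[0,0,0,0,0,0],[0,0,0,0,0,0],[0,0,0,0,0,0]]
  ],
  "jaw": 0.65
}}

```text
time_s: 18.7
ee_pos: [470.5, 140.3, 18.1]
orientation: [0.997, -0.078, -0.0, 0.0]
ft_force: [0.6, 0.2, -1.0]
gripper_width: 0.62
finger_force: 0.0
```

{"name": "apply_moves", "arguments": {
  "commands": [
    [[0,0,0,0,0,-0.07],[0,0,0,0,0,-0.14],[0,0,0,0,0,-0.21],[0,0,0,0,0,-0.28],[0,0,0,0,0,-0.34]]
  ]
}}

```text
time_s: 19.12
ee_pos: [470.6, 140.3, 18.2]
orientation: [0.982, 0.19, 0.0, 0.0]
ft_force: [0.4, -0.4, 0.6]
gripper_width: 0.652
finger_force: 0.0
```

{"name": "apply_moves", "arguments": {
  "commands": [
    [[0,0,0,0,0,-0.07],[0,0,0,0,0,-0.14],[0,0,0,0,0,-0.21],[0,0,0,0,0,-0.28],[0,0,0,0,0,-0.34]]
  ]
}}

```text
time_s: 19.53
ee_pos: [470.6, 140.2, 18.3]
orientation: [0.897, 0.443, 0.0, -0.0]
ft_force: [0.3, 0.4, -0.4]
gripper_width: 0.648
finger_force: 0.0
```

{"name": "apply_moves", "arguments": {
  "commands": [
    [[0,0,0,0,0,-0.07],[0,0,0,0,0,-0.14],[0,0,0,0,0,-0.21],[0,0,0,0,0,-0.28],[0,0,0,0,0,-0.32]]
  ]
}}

```text
time_s: 19.95
ee_pos: [470.5, 140.2, 18.3]
orientation: [0.759, 0.651, 0.0, -0.0]
ft_force: [0.1, 0.5, -0.1]
gripper_width: 0.649
finger_force: 0.0
```

{"name": "apply_moves", "arguments": {
  "commands": [
    [[0,0,0,0,0,0],[0,0,0,0,0,0],[0,0,0,0,0,0],[0,0,0,0,0,0],[0,0,0,0,0,0]]
  ],
  "jaw": 0,
  "force": 25
}}

```text
time_s: 20.37
ee_pos: [470.5, 140.4, 18.2]
orientation: [0.76, 0.65, -0.0, 0.0]
ft_force: [0.9, -0.5, -0.5]
gripper_width: 0.366
finger_force: 25.0
```

{"name": "apply_moves", "arguments": {
  "commands": [
    [[0,0,0,0,0,0],[0,0,0,0,0,0],[0,0,0,0,0,0],[0,0,0,0,0,0],[0,0,0,0,0,0]]
  ]
}}

```text
time_s: 20.78
ee_pos: [470.5, 140.3, 18.2]
orientation: [0.76, 0.65, -0.0, -0.0]
ft_force: [0.3, -0.5, -0.9]
gripper_width: 0.364
finger_force: 25.0
```

```bash
python3 - <<'E'
from h import *
where((641.7,-29,150))
E
```

```text
t 20.78 p [470.5 140.3  18.2] hdg 81.05 tilt [-0. -0. -1.] w 31.7 F [ 0.3 -0.5 -0.9] ff 25.0
 to (641.7, -29, 150) frac [-0.5625  0.7818 -0.5272]
```

{"name": "apply_moves", "arguments": {
  "commands": [
    [[0,0,-0.06,0,0,0],[0,0,-0.18,0,0,0],[0,0,-0.32,0,0,0],[0,0,-0.46,0,0,0],[0,0,-0.59,0,0,0]]
  ]
}}

```text
time_s: 21.2
ee_pos: [470.4, 140.0, 167.4]
orientation: [0.76, 0.65, -0.0, 0.0]
ft_force: [0.1, 0.0, 0.2]
gripper_width: 0.367
finger_force: 25.0
```

{"name": "apply_moves", "arguments": {
  "commands": [
    [[-0.04,0.06,0,0,0,0],[-0.1,0.14,0,0,0,0],[-0.17,0.24,0,0,0,0],[-0.24,0.34,0,0,0,0],[-0.31,0.43,0,0,0,0]]
  ]
}}

```text
time_s: 21.62
ee_pos: [565.6, 46.2, 165.8]
orientation: [0.76, 0.65, 0.0, -0.0]
ft_force: [0.8, -0.2, 0.7]
gripper_width: 0.365
finger_force: 25.0
```

{"name": "apply_moves", "arguments": {
  "commands": [
    [[-0.07,0.1,0,0,0,-0.04],[-0.14,0.2,0,0,0,-0.08],[-0.2,0.28,0,0,0,-0.112],[-0.2525,0.352,0,0,0,-0.112],[-0.2525,0.352,0,0,0,-0.112]]
  ]
}}

```text
time_s: 22.03
ee_pos: [644.0, -34.2, 165.7]
orientation: [0.702, 0.712, -0.0, 0.002]
ft_force: [0.5, -0.6, 0.8]
gripper_width: 0.362
finger_force: 25.0
```

{"name": "apply_moves", "arguments": {
  "commands": [
    [[0,0,0.1,0,0,0],[0,0,0.2,0,0,0],[0,0,0.3,0,0,0],[0,0,0.36,0,0,0],[0,0,0.36,0,0,0]]
  ]
}}

```text
time_s: 22.45
ee_pos: [638.4, -27.8, 71.8]
orientation: [0.7, 0.714, -0.003, -0.003]
ft_force: [-0.0, 0.1, -0.8]
gripper_width: 0.365
finger_force: 25.0
```

{"name": "apply_moves", "arguments": {
  "commands": [
    [[0,0,0,0,0,0],[0,0,0,0,0,0],[0,0,0,0,0,0],[0,0,0,0,0,0],[0,0,0,0,0,0]]
  ]
}}

```text
time_s: 22.87
ee_pos: [642.4, -29.0, 76.9]
orientation: [0.7, 0.714, 0.001, 0.001]
ft_force: [0.6, 0.7, 0.2]
gripper_width: 0.364
finger_force: 25.0
```

```bash
python3 - <<'E'
from h import *
where((641.7,-29,62),(641.7,-29,48))
E
```

```text
t 22.87 p [642.4 -29.   76.9] hdg 91.13 tilt [ 0.     0.002 -1.   ] w 31.7 F [0.6 0.7 0.2] ff 25.0
 to (641.7, -29, 62) frac [-0.0001 -0.003   0.0595]
 to (641.7, -29, 48) frac [-1.000e-04 -3.100e-03  1.155e-01]
```

{"name": "apply_moves", "arguments": {
  "commands": [
    [[0,-0.003,0.02,0,0,0],[0,-0.003,0.04,0,0,0],[0,-0.003,0.055,0,0,0],[0,-0.003,0.065,0,0,0],[0,-0.003,0.075,0,0,0]]
  ]
}}

```text
time_s: 23.28
ee_pos: [640.8, -29.0, 56.4]
orientation: [0.7, 0.714, -0.0, -0.0]
ft_force: [-0.6, 0.1, -0.1]
gripper_width: 0.367
finger_force: 25.0
```

{"name": "apply_moves", "arguments": {
  "commands": [
    [[0,0,0.01,0,0,0],[0,0,0.02,0,0,0],[0,0,0.03,0,0,0],[0,0,0.04,0,0,0],[0,0,0.043,0,0,0]]
  ]
}}

```text
time_s: 23.7
ee_pos: [641.2, -29.2, 48.1]
orientation: [0.7, 0.714, 0.0, -0.001]
ft_force: [-5.5, 1.1, 17.0]
gripper_width: 0.369
finger_force: 25.0
```

{"name": "apply_moves", "arguments": {
  "commands": [
    [[0,0,0,0,0,0],[0,0,0,0,0,0],[0,0,0,0,0,0],[0,0,0,0,0,0]]
  ]
}}

```text
time_s: 24.03
ee_pos: [641.2, -29.3, 48.2]
orientation: [0.7, 0.714, 0.0, -0.0]
ft_force: [-4.5, 0.2, 11.2]
gripper_width: 0.369
finger_force: 25.0
```

```bash
python3 - <<'E'
from h import *
where()
E
```

```text
t 24.03 p [641.2 -29.3  48.2] hdg 91.11 tilt [ 0.001  0.    -1.   ] w 32.1 F [-4.5  0.2 11.2] ff 25.0
```

{"name": "apply_moves", "arguments": {
  "commands": [
    [[0,0,0,0,0,0],[0,0,0,0,0,0],[0,0,0,0,0,0],[0,0,0,0,0,0],[0,0,0,0,0,0]]
  ],
  "jaw": 0.65
}}

```text
time_s: 24.45
ee_pos: [641.0, -28.9, 45.9]
orientation: [0.7, 0.714, -0.0, -0.0]
ft_force: [-0.7, 0.1, -0.2]
gripper_width: 0.618
finger_force: 0.0
```

{"name": "apply_moves", "arguments": {
  "commands": [
    [[0,0,-0.04,0,0,0],[0,0,-0.1,0,0,0],[0,0,-0.2,0,0,0],[0,0,-0.32,0,0,0],[0,0,-0.44,0,0,0]]
  ]
}}

```text
time_s: 24.87
ee_pos: [640.7, -29.1, 157.6]
orientation: [0.7, 0.714, -0.0, -0.0]
ft_force: [0.1, 0.5, 0.6]
gripper_width: 0.653
finger_force: 0.0
```

```bash
python3 - <<'E'
from h import *
s=snap("side",(200,195,400,395),3,"i")
where((412.5,192.6,155),(414.8,87.8,155))
E
```

```text
t 24.92 p [644.8 -29.9 164.6] hdg 91.1 tilt [ 0.     0.011 -1.   ] w 56.8 F [ 1.  -0.5  4.1] ff 0.0
 to (412.5, 192.6, 155) frac [ 0.9075 -0.9122  0.0287]
 to (414.8, 87.8, 155) frac [ 0.4882 -0.911   0.0286]
```

View pics/i.png

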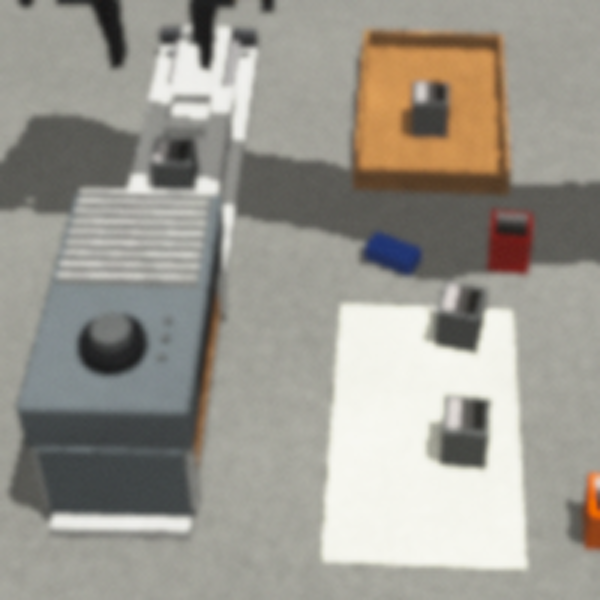

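Side view: blocks B (crop 465,430) and C (460,315) are unmoved, the exposed block stands upright in the tray at (430,108), and A is in socket 2 at (174,160). Next is B.

{"name": "apply_moves", "arguments": {
  "commands": [
    [[0.05,-0.05,0,0,0,0],[0.15,-0.15,0,0,0,0],[0.26,-0.26,0,0,0,0],[0.36,-0.36,0,0,0,0],[0.45,-0.449,0,0,0,0]]
  ]
}}

```text
time_s: 25.33
ee_pos: [524.9, 82.6, 156.6]
orientation: [0.7, 0.714, 0.0, -0.0]
ft_force: [1.5, 0.1, -1.0]
gripper_width: 0.652
finger_force: 0.0
```

{"name": "apply_moves", "arguments": {
  "commands": [
    [[0.1,-0.1,0,0,0,0.07],[0.2,-0.2,0,0,0,0.14],[0.3,-0.3,0,0,0,0.21],[0.4,-0.4,0,0,0,0.28],[0.454,-0.449,0,0,0,0.346]]
  ]
}}

```text
time_s: 25.75
ee_pos: [409.5, 194.6, 156.5]
orientation: [0.867, 0.499, -0.0, -0.001]
ft_force: [0.3, 0.5, -0.4]
gripper_width: 0.646
finger_force: 0.0
```

{"name": "apply_moves", "arguments": {
  "commands": [
    [[0,0,0.03,0,0,0.07],[0,0,0.06,0,0,0.14],[0,0,0.1,0,0,0.21],[0,0,0.14,0,0,0.28],[0,0,0.18,0,0,0.35]]
  ]
}}

```text
time_s: 26.17
ee_pos: [412.4, 192.8, 111.5]
orientation: [0.97, 0.243, 0.001, -0.0]
ft_force: [-0.2, -1.0, -0.5]
gripper_width: 0.652
finger_force: 0.0
```

{"name": "apply_moves", "arguments": {
  "commands": [
    [[0,0,0.03,0,0,0.07],[0,0,0.06,0,0,0.14],[0,0,0.1,0,0,0.21],[0,0,0.14,0,0,0.28],[0,0,0.16,0,0,0.35]]
  ]
}}

```text
time_s: 26.58
ee_pos: [412.0, 192.5, 70.9]
orientation: [1.0, -0.029, -0.0, -0.0]
ft_force: [0.1, -0.6, -0.7]
gripper_width: 0.647
finger_force: 0.0
```

{"name": "apply_moves", "arguments": {
  "commands": [
    [[0,0,0,0,0,0],[0,0,0,0,0,0],[0,0,0,0,0,0]]
  ]
}}

```text
time_s: 26.83
ee_pos: [412.6, 192.8, 71.8]
orientation: [1.0, -0.025, 0.0, -0.0]
ft_force: [0.0, 0.7, -0.4]
gripper_width: 0.65
finger_force: 0.0
```

```bash
python3 - <<'E'
from h import *
where((412.5,192.6,18.5))
E
```

```text
t 26.83 p [412.6 192.8  71.8] hdg -2.87 tilt [ 0.001 -0.001 -1.   ] w 56.6 F [ 0.   0.7 -0.4] ff 0.0
 to (412.5, 192.6, 18.5) frac [-0.0004  0.0009  0.2133]
```

{"name": "apply_moves", "arguments": {
  "commands": [
    [[0,0,0.08,0,0,0],[0,0,0.15,0,0,0],[0,0,0.213,0,0,0],[0,0,0.213,0,0,0],[0,0,0.213,0,0,0]]
  ]
}}

```text
time_s: 27.25
ee_pos: [412.3, 192.4, 18.3]
orientation: [1.0, -0.026, -0.0, -0.0]
ft_force: [0.0, 0.6, 0.7]
gripper_width: 0.65
finger_force: 0.0
```

{"name": "apply_moves", "arguments": {
  "commands": [
    [[0,0,0,0,0,0],[0,0,0,0,0,0],[0,0,0,0,0,0],[0,0,0,0,0,0],[0,0,0,0,0,0]]
  ],
  "jaw": 0,
  "force": 10
}}

```text
time_s: 27.67
ee_pos: [412.3, 192.8, 18.5]
orientation: [1.0, -0.026, 0.0, -0.0]
ft_force: [-0.4, -0.8, 4.4]
gripper_width: 0.369
finger_force: 10.0
```

{"name": "apply_moves", "arguments": {
  "commands": [
    [[0,0,0,0,0,0],[0,0,0,0,0,0],[0,0,0,0,0,0],[0,0,0,0,0,0],[0,0,0,0,0,0]]
  ]
}}

```text
time_s: 28.08
ee_pos: [412.4, 192.8, 18.5]
orientation: [1.0, -0.026, 0.0, -0.0]
ft_force: [-1.4, 0.3, 6.0]
gripper_width: 0.372
finger_force: 10.0
```

{"name": "apply_moves", "arguments": {
  "commands": [
    [[0,0,0,0,0,0],[0,0,0,0,0,0],[0,0,0,0,0,0],[0,0,0,0,0,0],[0,0,0,0,0,0]]
  ],
  "jaw": 0.65
}}

```text
time_s: 28.5
ee_pos: [412.0, 192.5, 17.9]
orientation: [1.0, -0.026, -0.0, 0.0]
ft_force: [-0.4, 0.1, 0.2]
gripper_width: 0.619
finger_force: 0.0
```

{"name": "apply_moves", "arguments": {
  "commands": [
    [[0,0,0,0,0,-0.07],[0,0,0,0,0,-0.14],[0,0,0,0,0,-0.21],[0,0,0,0,0,-0.28],[0,0,0,0,0,-0.34]]
  ]
}}

```text
time_s: 28.92
ee_pos: [412.1, 192.5, 18.0]
orientation: [0.971, 0.241, -0.0, -0.0]
ft_force: [0.9, -1.0, 0.2]
gripper_width: 0.647
finger_force: 0.0
```

{"name": "apply_moves", "arguments": {
  "commands": [
    [[0,0,0,0,0,-0.07],[0,0,0,0,0,-0.14],[0,0,0,0,0,-0.21],[0,0,0,0,0,-0.28],[0,0,0,0,0,-0.34]]
  ]
}}

```text
time_s: 29.33
ee_pos: [412.1, 192.5, 18.0]
orientation: [0.873, 0.489, -0.0, -0.0]
ft_force: [-0.0, -0.1, -0.2]
gripper_width: 0.65
finger_force: 0.0
```

{"name": "apply_moves", "arguments": {
  "commands": [
    [[0,0,0,0,0,-0.07],[0,0,0,0,0,-0.14],[0,0,0,0,0,-0.21],[0,0,0,0,0,-0.28],[0,0,0,0,0,-0.32]]
  ]
}}

```text
time_s: 29.75
ee_pos: [412.1, 192.4, 18.0]
orientation: [0.724, 0.69, -0.0, -0.0]
ft_force: [-0.0, 0.6, 0.3]
gripper_width: 0.65
finger_force: 0.0
```

{"name": "apply_moves", "arguments": {
  "commands": [
    [[0,0,0,0,0,0],[0,0,0,0,0,0],[0,0,0,0,0,0],[0,0,0,0,0,0],[0,0,0,0,0,0]]
  ],
  "jaw": 0,
  "force": 25
}}

```text
time_s: 30.17
ee_pos: [412.2, 192.6, 18.0]
orientation: [0.726, 0.688, 0.0, 0.0]
ft_force: [1.1, 0.1, -0.9]
gripper_width: 0.366
finger_force: 25.0
```

{"name": "apply_moves", "arguments": {
  "commands": [
    [[0,0,0,0,0,0],[0,0,0,0,0,0],[0,0,0,0,0,0],[0,0,0,0,0,0],[0,0,0,0,0,0]]
  ]
}}

```text
time_s: 30.58
ee_pos: [412.1, 192.6, 18.0]
orientation: [0.725, 0.688, -0.0, -0.0]
ft_force: [-0.2, 0.3, -0.9]
gripper_width: 0.364
finger_force: 25.0
```

```bash
python3 - <<'E'
from h import *
where((642.6,-73,165))
E
```

```text
t 30.58 p [412.1 192.6  18. ] hdg 86.99 tilt [ 0. -0. -1.] w 31.7 F [-0.2  0.3 -0.9] ff 25.0
 to (642.6, -73, 165) frac [-1.0124  0.9766 -0.5882]
```

{"name": "apply_moves", "arguments": {
  "commands": [
    [[0,0,-0.06,0,0,0],[0,0,-0.18,0,0,0],[0,0,-0.32,0,0,0],[0,0,-0.46,0,0,0],[0,0,-0.588,0,0,0]]
  ]
}}

```text
time_s: 31.0
ee_pos: [411.9, 192.2, 166.8]
orientation: [0.726, 0.688, 0.0, 0.0]
ft_force: [-0.0, 0.2, -1.1]
gripper_width: 0.365
finger_force: 25.0
```

{"name": "apply_moves", "arguments": {
  "commands": [
    [[-0.06,0.06,0,0,0,0],[-0.16,0.15,0,0,0,0],[-0.26,0.25,0,0,0,0],[-0.37,0.36,0,0,0,0],[-0.48,0.463,0,0,0,0]]
  ]
}}

```text
time_s: 31.42
ee_pos: [522.2, 65.6, 165.2]
orientation: [0.725, 0.689, 0.0, -0.0]
ft_force: [0.2, 1.5, -0.8]
gripper_width: 0.367
finger_force: 25.0
```

{"name": "apply_moves", "arguments": {
  "commands": [
    [[-0.11,0.106,0,0,0,-0.02],[-0.22,0.212,0,0,0,-0.046],[-0.33,0.318,0,0,0,-0.046],[-0.43,0.415,0,0,0,-0.046],[-0.5324,0.5136,0,0,0,-0.046]]
  ]
}}

```text
time_s: 31.83
ee_pos: [643.2, -74.5, 164.5]
orientation: [0.7, 0.714, -0.0, -0.0]
ft_force: [0.3, 2.5, -0.8]
gripper_width: 0.366
finger_force: 25.0
```

{"name": "apply_moves", "arguments": {
  "commands": [
    [[0,0,0.1,0,0,0],[0,0,0.2,0,0,0],[0,0,0.3,0,0,0],[0,0,0.35,0,0,0],[0,0,0.35,0,0,0]]
  ]
}}

```text
time_s: 32.25
ee_pos: [640.0, -72.5, 74.0]
orientation: [0.7, 0.714, -0.002, -0.003]
ft_force: [-0.1, 0.2, -0.9]
gripper_width: 0.366
finger_force: 25.0
```

{"name": "apply_moves", "arguments": {
  "commands": [
    [[0,0,0,0,0,0],[0,0,0,0,0,0],[0,0,0,0,0,0],[0,0,0,0,0,0],[0,0,0,0,0,0]]
  ]
}}

```text
time_s: 32.67
ee_pos: [643.4, -73.0, 78.7]
orientation: [0.7, 0.714, 0.001, 0.001]
ft_force: [-0.9, 0.5, -0.1]
gripper_width: 0.361
finger_force: 25.0
```

```bash
python3 - <<'E'
from h import *
where((642.4,-73,48))
E
```

```text
t 32.67 p [643.4 -73.   78.7] hdg 91.14 tilt [ 0.     0.002 -1.   ] w 31.4 F [-0.9  0.5 -0.1] ff 25.0
 to (642.4, -73, 48) frac [ 1.00e-04 -4.10e-03  1.23e-01]
```

{"name": "apply_moves", "arguments": {
  "commands": [
    [[0,-0.003,0.02,0,0,0],[0,-0.003,0.04,0,0,0],[0,-0.003,0.06,0,0,0],[0,-0.003,0.072,0,0,0],[0,-0.003,0.083,0,0,0]]
  ]
}}

```text
time_s: 33.08
ee_pos: [641.6, -73.1, 56.0]
orientation: [0.7, 0.714, -0.0, -0.0]
ft_force: [-1.1, 0.2, -0.8]
gripper_width: 0.368
finger_force: 25.0
```

{"name": "apply_moves", "arguments": {
  "commands": [
    [[0,0,0.01,0,0,0],[0,0,0.02,0,0,0],[0,0,0.03,0,0,0],[0,0,0.04,0,0,0],[0,0,0.043,0,0,0]]
  ]
}}

```text
time_s: 33.5
ee_pos: [642.0, -73.3, 48.0]
orientation: [0.7, 0.714, 0.0, -0.0]
ft_force: [-5.8, 0.1, 16.6]
gripper_width: 0.364
finger_force: 25.0
```

{"name": "apply_moves", "arguments": {
  "commands": [
    [[0,0,0,0,0,0],[0,0,0,0,0,0],[0,0,0,0,0,0],[0,0,0,0,0,0]]
  ]
}}

```text
time_s: 33.83
ee_pos: [642.0, -73.3, 48.0]
orientation: [0.7, 0.714, 0.0, -0.0]
ft_force: [-3.6, -0.1, 10.8]
gripper_width: 0.367
finger_force: 25.0
```

Seated. Releasing, then checking where C is.

{"name": "apply_moves", "arguments": {
  "commands": [
    [[0,0,0,0,0,0],[0,0,0,0,0,0],[0,0,0,0,0,0],[0,0,0,0,0,0],[0,0,0,0,0,0]]
  ],
  "jaw": 0.65
}}

```text
time_s: 34.25
ee_pos: [641.8, -73.0, 45.7]
orientation: [0.7, 0.714, -0.0, -0.0]
ft_force: [-0.0, 0.4, -0.1]
gripper_width: 0.624
finger_force: 0.0
```

{"name": "apply_moves", "arguments": {
  "commands": [
    [[0,0,-0.04,0,0,0],[0,0,-0.1,0,0,0],[0,0,-0.2,0,0,0],[0,0,-0.32,0,0,0],[0,0,-0.44,0,0,0]]
  ]
}}

```text
time_s: 34.67
ee_pos: [641.5, -73.2, 157.4]
orientation: [0.7, 0.714, -0.0, -0.0]
ft_force: [-0.1, -0.2, 0.1]
gripper_width: 0.651
finger_force: 0.0
```

{"name": "apply_moves", "arguments": {
  "commands": [
    [[0,0,0,0,0,0],[0,0,0,0,0,0],[0,0,0,0,0,0],[0,0,0,0,0,0]]
  ]
}}

```text
time_s: 35.0
ee_pos: [641.0, -72.7, 154.8]
orientation: [0.7, 0.714, -0.001, -0.001]
ft_force: [-0.6, 0.3, -0.2]
gripper_width: 0.653
finger_force: 0.0
```

```bash
python3 - <<'E'
from h import *
s=snap("side",(200,195,400,395),3,"j")
a=cv2.imread("pics/side0.png"); d=cv2.absdiff(a,s).max(2)
print("C patch diff",d[285:315,340:368].mean())
where((414.8,87.8,155))
E
```

```text
C patch diff 6.6345238095238095
t 35.05 p [640.9 -72.8 154.6] hdg 91.14 tilt [ 0.    -0.003 -1.   ] w 57.0 F [-0.2 -0.3 -0.2] ff 0.0
 to (414.8, 87.8, 155) frac [ 0.6602 -0.8917  0.0011]
```

View pics/j.png

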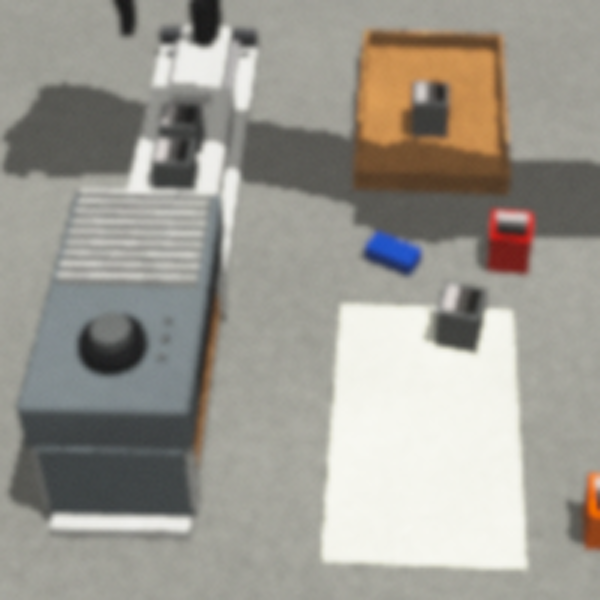

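C hasn't moved: crop (460,315). Going there.

{"name": "apply_moves", "arguments": {
  "commands": [
    [[0.04,-0.05,0,0,0,0],[0.11,-0.15,0,0,0,0],[0.18,-0.25,0,0,0,0],[0.26,-0.35,0,0,0,0],[0.33,-0.446,0,0,0,0]]
  ]
}}

```text
time_s: 35.47
ee_pos: [526.7, 8.1, 154.7]
orientation: [0.7, 0.714, -0.001, -0.001]
ft_force: [0.6, 1.3, 0.2]
gripper_width: 0.649
finger_force: 0.0
```

{"name": "apply_moves", "arguments": {
  "commands": [
    [[0.08,-0.11,0,0,0,0.07],[0.16,-0.22,0,0,0,0.14],[0.24,-0.33,0,0,0,0.21],[0.33,-0.446,0,0,0,0.28],[0.33,-0.446,0,0,0,0.35]]
  ]
}}

```text
time_s: 35.88
ee_pos: [409.9, 90.2, 154.5]
orientation: [0.867, 0.498, -0.003, -0.002]
ft_force: [-1.2, -0.4, 1.0]
gripper_width: 0.649
finger_force: 0.0
```

{"name": "apply_moves", "arguments": {
  "commands": [
    [[0,0,0.03,0,0,0.07],[0,0,0.06,0,0,0.14],[0,0,0.1,0,0,0.21],[0,0,0.14,0,0,0.28],[0,0,0.17,0,0,0.35]]
  ]
}}

```text
time_s: 36.3
ee_pos: [414.7, 87.3, 112.2]
orientation: [0.971, 0.24, -0.001, 0.0]
ft_force: [0.4, 0.5, 0.3]
gripper_width: 0.65
finger_force: 0.0
```

{"name": "apply_moves", "arguments": {
  "commands": [
    [[0,0,0.03,0,0,0.07],[0,0,0.06,0,0,0.14],[0,0,0.1,0,0,0.21],[0,0,0.14,0,0,0.28],[0,0,0.15,0,0,0.35]]
  ]
}}

```text
time_s: 36.72
ee_pos: [414.2, 87.0, 74.3]
orientation: [0.999, -0.032, -0.002, 0.001]
ft_force: [-0.4, 1.1, 0.9]
gripper_width: 0.647
finger_force: 0.0
```

{"name": "apply_moves", "arguments": {
  "commands": [
    [[0,0,0,0,0,0.062],[0,0,0,0,0,0.062],[0,0,0,0,0,0.062],[0,0,0,0,0,0.062]]
  ]
}}

```text
time_s: 37.05
ee_pos: [415.5, 87.5, 75.8]
orientation: [0.997, -0.077, -0.0, 0.0]
ft_force: [-0.3, -0.1, 0.1]
gripper_width: 0.65
finger_force: 0.0
```

```bash
python3 - <<'E'
from h import *
where((414.8,87.8,18.2))
E
```

```text
t 37.05 p [415.5  87.5  75.8] hdg -8.82 tilt [-0.  0. -1.] w 56.5 F [-0.3 -0.1  0.1] ff 0.0
 to (414.8, 87.8, 18.2) frac [-0.0029 -0.0008  0.2305]
```

Reachable. Now the same squeeze, turn and grip.

{"name": "apply_moves", "arguments": {
  "commands": [
    [[0,0,0.08,0,0,0],[0,0,0.16,0,0,0],[0,0,0.23,0,0,0],[0,0,0.23,0,0,0],[0,0,0.23,0,0,0]]
  ]
}}

```text
time_s: 37.47
ee_pos: [415.3, 87.1, 18.3]
orientation: [0.997, -0.078, -0.001, 0.0]
ft_force: [-0.3, -0.6, -0.1]
gripper_width: 0.653
finger_force: 0.0
```

{"name": "apply_moves", "arguments": {
  "commands": [
    [[0,0,0,0,0,0],[0,0,0,0,0,0],[0,0,0,0,0,0],[0,0,0,0,0,0],[0,0,0,0,0,0]]
  ],
  "jaw": 0,
  "force": 10
}}

```text
time_s: 37.88
ee_pos: [416.1, 87.9, 19.1]
orientation: [0.997, -0.078, 0.0, -0.0]
ft_force: [-0.2, 0.7, 3.9]
gripper_width: 0.369
finger_force: 9.9
```

{"name": "apply_moves", "arguments": {
  "commands": [
    [[0,0,0,0,0,0],[0,0,0,0,0,0],[0,0,0,0,0,0],[0,0,0,0,0,0],[0,0,0,0,0,0]]
  ]
}}

```text
time_s: 38.3
ee_pos: [416.1, 87.9, 19.0]
orientation: [0.997, -0.078, 0.0, -0.001]
ft_force: [-1.1, 0.0, 6.8]
gripper_width: 0.365
finger_force: 9.9
```

{"name": "apply_moves", "arguments": {
  "commands": [
    [[0,0,0,0,0,0],[0,0,0,0,0,0],[0,0,0,0,0,0],[0,0,0,0,0,0],[0,0,0,0,0,0]]
  ],
  "jaw": 0.65
}}

```text
time_s: 38.72
ee_pos: [415.6, 87.5, 18.4]
orientation: [0.997, -0.078, -0.0, 0.0]
ft_force: [-0.0, -0.9, 0.4]
gripper_width: 0.623
finger_force: 0.0
```

{"name": "apply_moves", "arguments": {
  "commands": [
    [[0,0,0,0,0,-0.07],[0,0,0,0,0,-0.14],[0,0,0,0,0,-0.21],[0,0,0,0,0,-0.28],[0,0,0,0,0,-0.34]]
  ]
}}

```text
time_s: 39.13
ee_pos: [415.6, 87.5, 18.5]
orientation: [0.982, 0.19, -0.0, 0.0]
ft_force: [-0.3, -0.2, -0.0]
gripper_width: 0.648
finger_force: 0.0
```

{"name": "apply_moves", "arguments": {
  "commands": [
    [[0,0,0,0,0,-0.07],[0,0,0,0,0,-0.14],[0,0,0,0,0,-0.21],[0,0,0,0,0,-0.28],[0,0,0,0,0,-0.34]]
  ]
}}

```text
time_s: 39.55
ee_pos: [415.6, 87.4, 18.5]
orientation: [0.897, 0.443, -0.0, -0.0]
ft_force: [-0.2, -0.9, -0.1]
gripper_width: 0.65
finger_force: 0.0
```

{"name": "apply_moves", "arguments": {
  "commands": [
    [[0,0,0,0,0,-0.07],[0,0,0,0,0,-0.14],[0,0,0,0,0,-0.21],[0,0,0,0,0,-0.28],[0,0,0,0,0,-0.32]]
  ]
}}

```text
time_s: 39.97
ee_pos: [415.7, 87.4, 18.5]
orientation: [0.759, 0.651, -0.0, -0.0]
ft_force: [0.5, 0.2, 0.4]
gripper_width: 0.646
finger_force: 0.0
```

{"name": "apply_moves", "arguments": {
  "commands": [
    [[0,0,0,0,0,0],[0,0,0,0,0,0],[0,0,0,0,0,0],[0,0,0,0,0,0],[0,0,0,0,0,0]]
  ],
  "jaw": 0,
  "force": 25
}}

```text
time_s: 40.38
ee_pos: [415.6, 87.5, 18.5]
orientation: [0.76, 0.65, -0.0, -0.0]
ft_force: [-1.2, -0.1, -0.6]
gripper_width: 0.366
finger_force: 25.0
```

{"name": "apply_moves", "arguments": {
  "commands": [
    [[0,0,0,0,0,0],[0,0,0,0,0,0],[0,0,0,0,0,0],[0,0,0,0,0,0],[0,0,0,0,0,0]]
  ]
}}

```text
time_s: 40.8
ee_pos: [415.6, 87.5, 18.5]
orientation: [0.76, 0.65, -0.0, -0.0]
ft_force: [0.3, 0.1, -0.9]
gripper_width: 0.364
finger_force: 25.0
```

```bash
python3 - <<'E'
from h import *
where((643.4,-117,165))
E
```

```text
t 40.8 p [415.6  87.5  18.5] hdg 81.05 tilt [-0. -0. -1.] w 31.6 F [ 0.3  0.1 -0.9] ff 25.0
 to (643.4, -117, 165) frac [-0.6664  1.0273 -0.5863]
```

{"name": "apply_moves", "arguments": {
  "commands": [
    [[0,0,-0.06,0,0,0],[0,0,-0.18,0,0,0],[0,0,-0.32,0,0,0],[0,0,-0.46,0,0,0],[0,0,-0.586,0,0,0]]
  ]
}}

```text
time_s: 41.22
ee_pos: [415.6, 87.4, 166.9]
orientation: [0.76, 0.65, 0.0, 0.0]
ft_force: [0.0, 0.6, -1.3]
gripper_width: 0.366
finger_force: 25.0
```

{"name": "apply_moves", "arguments": {
  "commands": [
    [[-0.04,0.06,0,0,0,0],[-0.1,0.15,0,0,0,0],[-0.17,0.26,0,0,0,0],[-0.24,0.37,0,0,0,0],[-0.31,0.48,0,0,0,0]]
  ]
}}

```text
time_s: 41.63
ee_pos: [523.0, -8.6, 165.1]
orientation: [0.76, 0.65, 0.0, -0.0]
ft_force: [0.5, -1.2, -0.5]
gripper_width: 0.364
finger_force: 25.0
```

{"name": "apply_moves", "arguments": {
  "commands": [
    [[-0.07,0.11,0,0,0,-0.04],[-0.14,0.22,0,0,0,-0.08],[-0.21,0.33,0,0,0,-0.112],[-0.28,0.44,0,0,0,-0.112],[-0.3564,0.5473,0,0,0,-0.112]]
  ]
}}

```text
time_s: 42.05
ee_pos: [644.4, -117.6, 164.5]
orientation: [0.7, 0.714, 0.0, -0.0]
ft_force: [0.1, -0.3, -0.7]
gripper_width: 0.364
finger_force: 25.0
```

{"name": "apply_moves", "arguments": {
  "commands": [
    [[0,0,0.1,0,0,0],[0,0,0.2,0,0,0],[0,0,0.3,0,0,0],[0,0,0.35,0,0,0],[0,0,0.35,0,0,0]]
  ]
}}

```text
time_s: 42.47
ee_pos: [640.8, -116.4, 73.8]
orientation: [0.7, 0.714, -0.002, -0.003]
ft_force: [0.3, -0.0, -1.0]
gripper_width: 0.361
finger_force: 25.0
```

{"name": "apply_moves", "arguments": {
  "commands": [
    [[0,0,0,0,0,0],[0,0,0,0,0,0],[0,0,0,0,0,0],[0,0,0,0,0,0],[0,0,0,0,0,0]]
  ]
}}

```text
time_s: 42.88
ee_pos: [644.2, -117.0, 78.8]
orientation: [0.7, 0.714, 0.001, 0.001]
ft_force: [-0.4, 0.3, -0.6]
gripper_width: 0.368
finger_force: 25.0
```

```bash
python3 - <<'E'
from h import *
where((643.2,-117,48.2))
E
```

```text
t 42.88 p [ 644.2 -117.    78.8] hdg 91.14 tilt [-0.     0.002 -1.   ] w 32.0 F [-0.4  0.3 -0.6] ff 25.0
 to (643.2, -117, 48.2) frac [ 0.0003 -0.0042  0.1224]
```

{"name": "apply_moves", "arguments": {
  "commands": [
    [[0,-0.003,0.02,0,0,0],[0,-0.003,0.04,0,0,0],[0,-0.003,0.06,0,0,0],[0,-0.003,0.072,0,0,0],[0,-0.003,0.083,0,0,0]]
  ]
}}

```text
time_s: 43.3
ee_pos: [642.5, -117.2, 56.0]
orientation: [0.7, 0.714, -0.0, -0.0]
ft_force: [-1.0, -0.1, -1.0]
gripper_width: 0.367
finger_force: 25.0
```

{"name": "apply_moves", "arguments": {
  "commands": [
    [[0,0,0.01,0,0,0],[0,0,0.02,0,0,0],[0,0,0.03,0,0,0],[0,0,0.038,0,0,0],[0,0,0.042,0,0,0]]
  ]
}}

```text
time_s: 43.72
ee_pos: [642.8, -117.2, 48.4]
orientation: [0.7, 0.714, 0.0, -0.0]
ft_force: [-6.5, 0.7, 18.1]
gripper_width: 0.365
finger_force: 25.0
```

{"name": "apply_moves", "arguments": {
  "commands": [
    [[0,0,0,0,0,0],[0,0,0,0,0,0],[0,0,0,0,0,0],[0,0,0,0,0,0]]
  ]
}}

```text
time_s: 44.05
ee_pos: [642.8, -117.2, 48.5]
orientation: [0.7, 0.714, 0.0, -0.0]
ft_force: [-5.2, 0.2, 11.9]
gripper_width: 0.365
finger_force: 25.0
```

{"name": "apply_moves", "arguments": {
  "commands": [
    [[0,0,0,0,0,0],[0,0,0,0,0,0],[0,0,0,0,0,0],[0,0,0,0,0,0],[0,0,0,0,0,0]]
  ],
  "jaw": 0.65
}}

```text
time_s: 44.47
ee_pos: [642.6, -116.9, 45.9]
orientation: [0.7, 0.714, -0.0, -0.0]
ft_force: [0.4, -0.1, -0.9]
gripper_width: 0.618
finger_force: 0.0
```

{"name": "apply_moves", "arguments": {
  "commands": [
    [[0,0,-0.04,0,0,0],[0,0,-0.1,0,0,0],[0,0,-0.2,0,0,0],[0,0,-0.32,0,0,0],[0,0,-0.44,0,0,0]]
  ]
}}

```text
time_s: 44.88
ee_pos: [642.3, -117.0, 157.6]
orientation: [0.7, 0.714, -0.0, -0.0]
ft_force: [0.1, -0.2, 0.4]
gripper_width: 0.645
finger_force: 0.0
```

{"name": "apply_moves", "arguments": {
  "commands": [
    [[-0.05,0,0,0,0,0],[-0.14,0,0,0,0,0],[-0.24,0,0,0,0,0],[-0.34,0,0,0,0,0],[-0.414,0,0,0,0,0]]
  ]
}}

```text
time_s: 45.3
ee_pos: [644.3, -223.5, 156.8]
orientation: [0.701, 0.713, -0.0, 0.001]
ft_force: [-0.8, -0.2, 0.0]
gripper_width: 0.653
finger_force: 0.0
```

{"name": "apply_moves", "arguments": {
  "commands": [
    [[0,0,0,0,0,0],[0,0,0,0,0,0],[0,0,0,0,0,0],[0,0,0,0,0,0]]
  ]
}}

```text
time_s: 45.63
ee_pos: [645.1, -218.5, 156.1]
orientation: [0.699, 0.715, 0.0, -0.001]
ft_force: [0.7, 1.2, -0.2]
gripper_width: 0.647
finger_force: 0.0
```

```bash
python3 - <<'E'
from h import *
s=snap("top",(180,135,450,310),2.9,"k")
where((645,-220.5,54))
E
```

```text
t 45.68 p [ 645.1 -218.6  156.2] hdg 91.27 tilt [ 0.001 -0.    -1.   ] w 56.5 F [-0.4  0.3 -0. ] ff 0.0
 to (645, -220.5, 54) frac [-0.008  -0.0007  0.4088]
```

View pics/k.png

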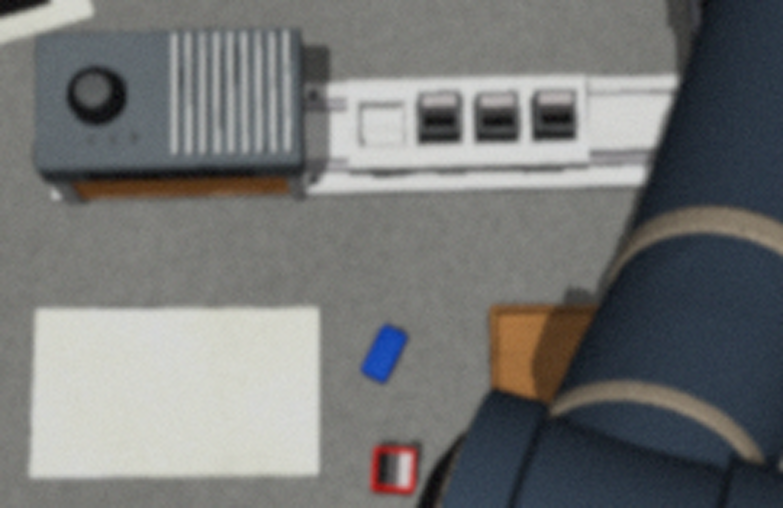

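Sockets 0–2 are filled at crop (555,115), (497,115) and (440,115), socket 3 is empty at (381,122), and the blotter is clear. Gripping the knob and pushing in.

{"name": "apply_moves", "arguments": {
  "commands": [
    [[-0.008,0,0.1,0,0,0],[-0.008,0,0.2,0,0,0],[-0.008,0,0.3,0,0,0],[-0.008,0,0.405,0,0,0],[-0.008,0,0.405,0,0,0]]
  ]
}}

```text
time_s: 46.1
ee_pos: [641.3, -219.5, 49.6]
orientation: [0.699, 0.715, -0.002, -0.005]
ft_force: [-1.1, -0.5, -0.1]
gripper_width: 0.647
finger_force: 0.0
```

{"name": "apply_moves", "arguments": {
  "commands": [
    [[0,0,0,0,0,0],[0,0,0,0,0,0],[0,0,0,0,0,0],[0,0,0,0,0,0],[0,0,0,0,0,0]]
  ],
  "jaw": 0,
  "force": 50
}}

```text
time_s: 46.52
ee_pos: [645.7, -222.7, 56.6]
orientation: [0.7, 0.714, 0.001, 0.001]
ft_force: [-0.5, 0.3, -0.4]
gripper_width: 0.356
finger_force: 0.0
```

{"name": "apply_moves", "arguments": {
  "commands": [
    [[0,0,0,0,0,0],[0,0,0,0,0,0],[0,0,0,0,0,0],[0,0,0,0,0,0],[0,0,0,0,0,0]]
  ]
}}

```text
time_s: 46.93
ee_pos: [645.1, -222.6, 55.8]
orientation: [0.7, 0.714, 0.0, 0.0]
ft_force: [-1.6, 0.4, 6.1]
gripper_width: 0.24
finger_force: 50.0
```

{"name": "apply_moves", "arguments": {
  "commands": [
    [[0.02,0,0,0,0,0],[0.06,0,0,0,0,0],[0.14,0,0,0,0,0],[0.22,0,0,0,0,0],[0.3,0,0,0,0,0]]
  ]
}}

```text
time_s: 47.35
ee_pos: [643.4, -148.8, 55.8]
orientation: [0.701, 0.713, -0.0, 0.001]
ft_force: [-1.4, -1.8, 5.0]
gripper_width: 0.235
finger_force: 50.0
```

{"name": "apply_moves", "arguments": {
  "commands": [
    [[0.08,0,0,0,0,0],[0.16,0,0,0,0,0],[0.24,0,0,0,0,0],[0.32,0,0,0,0,0],[0.4,0,0,0,0,0]]
  ]
}}

```text
time_s: 47.77
ee_pos: [641.1, -48.1, 55.8]
orientation: [0.7, 0.714, -0.001, 0.001]
ft_force: [-1.4, -2.0, 6.6]
gripper_width: 0.237
finger_force: 50.0
```

{"name": "apply_moves", "arguments": {
  "commands": [
    [[0.05,0,0,0,0,0],[0.1,0,0,0,0,0],[0.13,0,0,0,0,0],[0.16,0,0,0,0,0],[0.18,0,0,0,0,0]]
  ]
}}

```text
time_s: 48.18
ee_pos: [640.2, -7.0, 55.8]
orientation: [0.701, 0.713, -0.002, 0.002]
ft_force: [-1.9, -6.4, 6.4]
gripper_width: 0.236
finger_force: 50.0
```

{"name": "apply_moves", "arguments": {
  "commands": [
    [[0.01,0,0,0,0,0],[0.02,0,0,0,0,0],[0.03,0,0,0,0,0],[0.03,0,0,0,0,0],[0.03,0,0,0,0,0]]
  ]
}}

```text
time_s: 48.6
ee_pos: [640.1, -3.2, 55.8]
orientation: [0.702, 0.713, -0.003, 0.003]
ft_force: [-1.7, -12.3, 6.9]
gripper_width: 0.242
finger_force: 50.0
```

```bash
python3 - <<'E'
from h import *
where()
E
```

```text
t 48.6 p [640.1  -3.2  55.8] hdg 90.89 tilt [-0.009 -0.    -1.   ] w 21.1 F [ -1.7 -12.3   6.9] ff 50.0
```

{"name": "apply_moves", "arguments": {
  "commands": [
    [[0.01,0,0,0,0,0],[0.02,0,0,0,0,0],[0.03,0,0,0,0,0],[0.03,0,0,0,0,0],[0.03,0,0,0,0,0]]
  ]
}}

```text
time_s: 49.02
ee_pos: [640.1, -3.1, 55.9]
orientation: [0.703, 0.711, -0.006, 0.006]
ft_force: [-2.1, -22.1, 5.7]
gripper_width: 0.24
finger_force: 50.0
```

{"name": "apply_moves", "arguments": {
  "commands": [
    [[0,0,0,0,0,0],[0,0,0,0,0,0],[0,0,0,0,0,0]]
  ]
}}

```text
time_s: 49.27
ee_pos: [640.1, -3.1, 55.8]
orientation: [0.703, 0.711, -0.006, 0.006]
ft_force: [-1.6, -23.9, 6.0]
gripper_width: 0.241
finger_force: 50.0
```

Hard stop at full travel, so the carriage is home. Relaxing, releasing, and going above the button with the fingers shut.

{"name": "apply_moves", "arguments": {
  "commands": [
    [[-0.03,0,0,0,0,0],[-0.06,0,0,0,0,0],[-0.06,0,0,0,0,0],[-0.06,0,0,0,0,0]]
  ]
}}

```text
time_s: 49.6
ee_pos: [640.1, -3.5, 55.7]
orientation: [0.701, 0.714, -0.0, -0.0]
ft_force: [-2.7, -0.6, 6.5]
gripper_width: 0.24
finger_force: 50.0
```

{"name": "apply_moves", "arguments": {
  "commands": [
    [[0,0,0,0,0,0],[0,0,0,0,0,0],[0,0,0,0,0,0],[0,0,0,0,0,0],[0,0,0,0,0,0]]
  ],
  "jaw": 0.65
}}

```text
time_s: 50.02
ee_pos: [640.3, -2.3, 54.6]
orientation: [0.7, 0.714, -0.0, -0.0]
ft_force: [-0.8, -0.2, -0.5]
gripper_width: 0.534
finger_force: 0.0
```

{"name": "apply_moves", "arguments": {
  "commands": [
    [[0,0,-0.06,0,0,0],[0,0,-0.16,0,0,0],[0,0,-0.28,0,0,0],[0,0,-0.4,0,0,0],[0,0,-0.52,0,0,0]]
  ]
}}

```text
time_s: 50.43
ee_pos: [640.2, -2.5, 186.0]
orientation: [0.7, 0.714, -0.0, -0.0]
ft_force: [1.1, -0.0, 0.9]
gripper_width: 0.648
finger_force: 0.0
```

{"name": "apply_moves", "arguments": {
  "commands": [
    [[0.05,0,0,0,0,0],[0.15,0,0,0,0,0],[0.26,0,0,0,0,0],[0.36,0,0,0,0,0],[0.44,0,0,0,0,0]]
  ],
  "jaw": 0,
  "force": 10
}}

```text
time_s: 50.85
ee_pos: [637.7, 110.4, 184.5]
orientation: [0.699, 0.715, 0.0, -0.001]
ft_force: [-0.8, 0.3, -0.0]
gripper_width: 0.358
finger_force: 0.0
```

{"name": "apply_moves", "arguments": {
  "commands": [
    [[0.1,0,0,0,0,0],[0.2,0,0,0,0,0],[0.3,0,0,0,0,0],[0.38,0,0,0,0,0],[0.44,0,0,0,0,0]]
  ]
}}

```text
time_s: 51.27
ee_pos: [635.3, 220.6, 184.2]
orientation: [0.699, 0.715, -0.0, -0.001]
ft_force: [0.6, 0.3, -0.6]
gripper_width: 0.027
finger_force: 0.0
```

{"name": "apply_moves", "arguments": {
  "commands": [
    [[0,0,0,0,0,0],[0,0,0,0,0,0],[0,0,0,0,0,0],[0,0,0,0,0,0]]
  ]
}}

```text
time_s: 51.6
ee_pos: [636.6, 214.8, 185.1]
orientation: [0.701, 0.713, -0.0, 0.0]
ft_force: [0.5, -0.3, 0.8]
gripper_width: 0.004
finger_force: 0.0
```

```bash
python3 - <<'E'
from h import *
s=snap("side",(200,195,400,395),3,"l")
where((633.5,216,138))
E
```

```text
t 51.65 p [636.6 215.1 185.1] hdg 90.96 tilt [-0.001  0.    -1.   ] w 0.6 F [-1.2 -1.  -0.1] ff 0.0
 to (633.5, 216, 138) frac [ 0.0039 -0.0122  0.1885]
```

View pics/l.png

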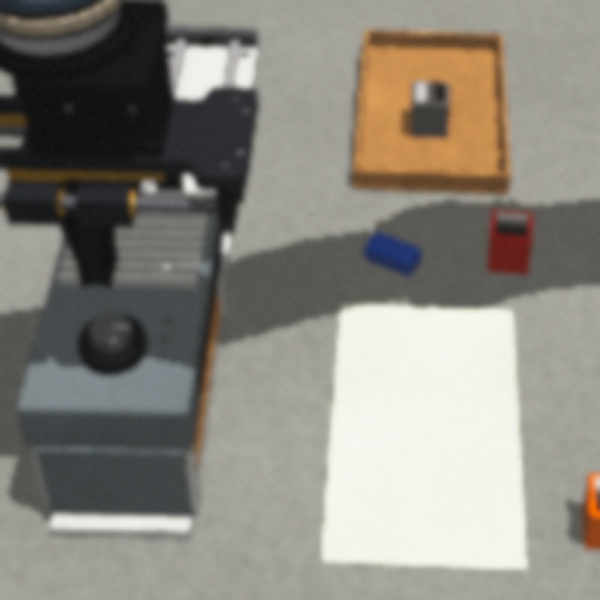

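The view shows the shut fingertips over the button at crop (112,340) and the exposed block upright in the tray. Pressing.

{"name": "apply_moves", "arguments": {
  "commands": [
    [[0,-0.01,0.06,0,0,0],[0,-0.01,0.12,0,0,0],[0,-0.01,0.155,0,0,0],[0,-0.01,0.155,0,0,0],[0,-0.01,0.155,0,0,0]]
  ]
}}

```text
time_s: 52.07
ee_pos: [633.7, 216.6, 146.1]
orientation: [0.7, 0.714, -0.0, -0.0]
ft_force: [0.3, 1.2, 0.9]
gripper_width: 0.008
finger_force: 0.0
```

{"name": "apply_moves", "arguments": {
  "commands": [
    [[0,0,0.01,0,0,0],[0,0,0.02,0,0,0],[0,0,0.03,0,0,0],[0,0,0.04,0,0,0],[0,0,0.05,0,0,0]]
  ]
}}

```text
time_s: 52.48
ee_pos: [634.6, 217.4, 136.1]
orientation: [0.7, 0.714, 0.001, 0.0]
ft_force: [-6.1, -3.0, 22.3]
gripper_width: 0.003
finger_force: 11.2
```

{"name": "apply_moves", "arguments": {
  "commands": [
    [[0,0,0.008,0,0,0],[0,0,0.016,0,0,0],[0,0,0.02,0,0,0],[0,0,0.02,0,0,0],[0,0,0.02,0,0,0]]
  ]
}}

```text
time_s: 52.9
ee_pos: [634.7, 217.5, 135.9]
orientation: [0.7, 0.714, 0.002, 0.0]
ft_force: [-10.5, -4.0, 32.7]
gripper_width: 0.005
finger_force: 16.0
```

It stopped at 136 mm with 33 N, so the fingertip is probably on the collar. I'll back off and look closely at the button.

```bash
python3 - <<'E'
from h import *
from cell import viewer
n=viewer.snapshot("side")["img"]
k=lambda i,x,y:cv2.resize(i[y:y+36,x:x+36],(390,390),interpolation=cv2.INTER_CUBIC)
t=cv2.imread("pics/top0.png"); s=cv2.imread("pics/side0.png")
l=cv2.imread("pics/l.png")
im=np.hstack([k(t,195,150),k(s,220,288)]); im=np.clip(im.astype(float)*1.5+15,0,255)
cv2.imwrite("pics/m.png",im[:, :780])
cv2.imwrite("pics/n_side.png",n)
E
```

```text
[ WARN:0@0.869] global loadsave.cpp:1063 imwrite_ Unsupported depth image for selected encoder is fallbacked to CV_8U.
```

{"name": "apply_moves", "arguments": {
  "commands": [
    [[0,0,-0.04,0,0,0],[0,0,-0.1,0,0,0],[0,0,-0.12,0,0,0],[0,0,-0.12,0,0,0]]
  ]
}}

```text
time_s: 53.28
ee_pos: [634.4, 217.7, 160.1]
orientation: [0.7, 0.714, 0.001, 0.0]
ft_force: [-0.8, 1.1, 0.3]
gripper_width: 0.005
finger_force: 0.0
```

View pics/m.png

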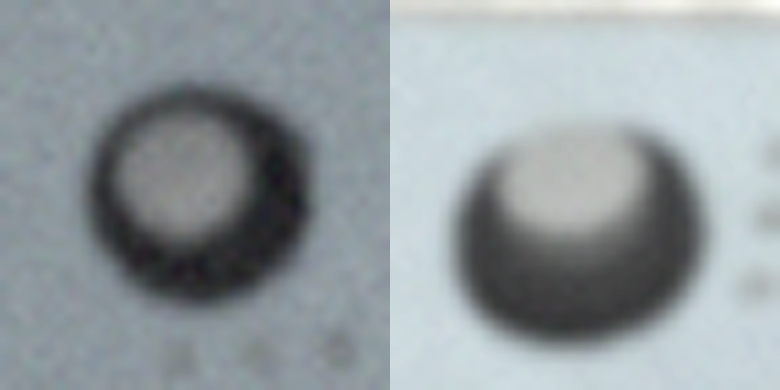

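```bash
python3 - <<'E'
from h import *
k=390/36
bt=(195+183/k,150+175/k); bs=(220+183/k,288+180/k)
ct=(195+198/k,150+195/k); cs=(220+187/k,288+235/k)
print("button@138",p2w(*bt,138),p2w(*bs,138,"side"))
for z in (120,124,128,132): print(z,p2w(*ct,z),p2w(*cs,z,"side"))
where()
E
```

```text
button@138 [632.23026132 218.61682011] [634.38778724 216.60747534]
120 [634.24198359 219.10524406] [636.40262881 213.19564654]
124 [632.91630525 218.34154102] [635.30033294 216.62368399]
128 [631.59062691 217.57783797] [634.19803707 220.05172143]
132 [630.26494857 216.81413493] [633.09574121 223.47975888]
t 53.28 p [634.4 217.7 160.1] hdg 91.13 tilt [ 0.001  0.002 -1.   ] w 0.5 F [-0.8  1.1  0.3] ff 0.0
```

The button centre is about (633.5, 217.6), so the aim was right. I'll press again slowly and watch where contact begins.

{"name": "apply_moves", "arguments": {
  "commands": [
    [[-0.001,-0.002,0.03,0,0,0],[-0.001,-0.002,0.055,0,0,0],[-0.001,-0.002,0.055,0,0,0],[-0.001,-0.002,0.055,0,0,0],[-0.001,-0.002,0.055,0,0,0]]
  ]
}}

```text
time_s: 53.7
ee_pos: [632.7, 216.9, 144.0]
orientation: [0.7, 0.714, -0.001, -0.0]
ft_force: [-0.4, -0.3, 0.6]
gripper_width: 0.009
finger_force: 0.0
```

{"name": "apply_moves", "arguments": {
  "commands": [
    [[0,0,0.007,0,0,0],[0,0,0.007,0,0,0],[0,0,0.007,0,0,0]]
  ]
}}

```text
time_s: 53.95
ee_pos: [633.1, 217.1, 143.2]
orientation: [0.7, 0.714, -0.0, -0.0]
ft_force: [0.4, 0.2, 0.4]
gripper_width: 0.006
finger_force: 0.0
```

{"name": "apply_moves", "arguments": {
  "commands": [
    [[0,0,0.007,0,0,0],[0,0,0.007,0,0,0],[0,0,0.007,0,0,0]]
  ]
}}

```text
time_s: 54.2
ee_pos: [633.4, 217.2, 141.9]
orientation: [0.7, 0.714, 0.0, 0.0]
ft_force: [-0.4, 0.6, 1.8]
gripper_width: 0.005
finger_force: 0.8
```

{"name": "apply_moves", "arguments": {
  "commands": [
    [[0,0,0.007,0,0,0],[0,0,0.007,0,0,0],[0,0,0.007,0,0,0]]
  ]
}}

```text
time_s: 54.45
ee_pos: [633.4, 217.2, 140.1]
orientation: [0.7, 0.714, 0.0, 0.0]
ft_force: [1.0, -0.5, 2.6]
gripper_width: 0.003
finger_force: 1.4
```

{"name": "apply_moves", "arguments": {
  "commands": [
    [[0,0,0.007,0,0,0],[0,0,0.007,0,0,0],[0,0,0.007,0,0,0]]
  ]
}}

```text
time_s: 54.7
ee_pos: [633.4, 217.2, 138.3]
orientation: [0.7, 0.714, 0.0, 0.0]
ft_force: [0.4, -0.5, 4.0]
gripper_width: 0.006
finger_force: 1.9
```

{"name": "apply_moves", "arguments": {
  "commands": [
    [[0,0,0.007,0,0,0],[0,0,0.007,0,0,0],[0,0,0.007,0,0,0]]
  ]
}}

```text
time_s: 54.95
ee_pos: [633.4, 217.1, 136.6]
orientation: [0.7, 0.714, 0.0, 0.0]
ft_force: [0.6, 0.5, 4.8]
gripper_width: 0.003
finger_force: 2.4
```

{"name": "apply_moves", "arguments": {
  "commands": [
    [[0,0,0.007,0,0,0],[0,0,0.007,0,0,0],[0,0,0.007,0,0,0]]
  ]
}}

```text
time_s: 55.2
ee_pos: [633.5, 217.2, 136.4]
orientation: [0.7, 0.714, 0.001, 0.0]
ft_force: [-3.1, -0.5, 12.6]
gripper_width: 0.007
finger_force: 6.0
```

{"name": "apply_moves", "arguments": {
  "commands": [
    [[0,0,0.007,0,0,0],[0,0,0.007,0,0,0],[0,0,0.007,0,0,0]]
  ]
}}

```text
time_s: 55.45
ee_pos: [633.5, 217.2, 136.2]
orientation: [0.7, 0.714, 0.001, -0.0]
ft_force: [-4.8, -2.4, 18.5]
gripper_width: 0.004
finger_force: 9.6
```

Contact was at 142, then a spring ramp to 5 N at 136.5 and a hard stop, so the button was fully pressed (the shut tips reach about 4 mm further). Retreating for a final check.

{"name": "apply_moves", "arguments": {
  "commands": [
    [[0,0,-0.08,0,0,0],[0,0,-0.18,0,0,0],[0,0,-0.3,0,0,0],[0,0,-0.4,0,0,0],[0,0,-0.4,0,0,0]]
  ]
}}

```text
time_s: 55.87
ee_pos: [635.6, 217.8, 237.9]
orientation: [0.7, 0.714, 0.004, 0.002]
ft_force: [0.7, 0.1, -0.0]
gripper_width: 0.005
finger_force: 0.0
```

{"name": "apply_moves", "arguments": {
  "commands": [
    [[0.1,-0.1,0,0,0,0],[0.22,-0.22,0,0,0,0],[0.34,-0.34,0,0,0,0],[0.45,-0.45,0,0,0,0],[0.56,-0.56,0,0,0,0]]
  ]
}}

```text
time_s: 56.28
ee_pos: [487.9, 355.2, 231.4]
orientation: [0.7, 0.714, -0.001, -0.0]
ft_force: [0.8, 0.5, -0.4]
gripper_width: 0.007
finger_force: 0.0
```

{"name": "apply_moves", "arguments": {
  "commands": [
    [[0.12,-0.06,0,0,0,0],[0.25,-0.12,0,0,0,0],[0.38,-0.18,0,0,0,0],[0.5,-0.24,0,0,0,0],[0.6,-0.3,0,0,0,0]]
  ]
}}

```text
time_s: 56.7
ee_pos: [410.3, 504.6, 231.2]
orientation: [0.699, 0.715, -0.001, -0.0]
ft_force: [-0.3, 0.9, -0.3]
gripper_width: 0.006
finger_force: 0.0
```

{"name": "apply_moves", "arguments": {
  "commands": [
    [[0,0,0,0,0,0],[0,0,0,0,0,0],[0,0,0,0,0,0],[0,0,0,0,0,0],[0,0,0,0,0,0]]
  ]
}}

```text
time_s: 57.12
ee_pos: [413.8, 501.2, 232.6]
orientation: [0.701, 0.713, -0.0, 0.0]
ft_force: [-0.4, -0.3, 0.2]
gripper_width: 0.006
finger_force: 0.0
```

```bash
python3 - <<'E'
from h import *
s=snap("top",(185,140,530,310),2.3,"z")
a=cv2.imread("pics/top0.png"); 
T=a[163:190,308:350]; m=cv2.matchTemplate(s[150:200,295:400],T,cv2.TM_CCOEFF_NORMED); print(cv2.minMaxLoc(m)[1:], "expect loc (13,13)")
print("knob patch diff",cv2.absdiff(a,s)[163:190,308:350].mean())
where()
E
```

```text
(0.9984904527664185, (33, 19), (13, 13)) expect loc (13,13)
knob patch diff 2.2968841857730746
t 57.17 p [413.6 501.4 232.8] hdg 90.99 tilt [-0.  0. -1.] w 0.5 F [-0.6  0.1  0.1] ff 0.0
```

View pics/z.png

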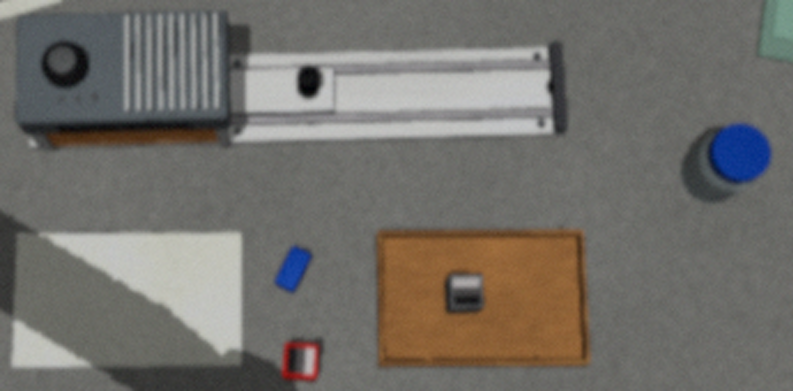

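The knob is back exactly where it started, now at crop (310,80). The exposed block is upright in the tray at (465,292), the blotter is empty, and the jar and eraser haven't moved. Handing in.

```bash
python3 -c "
from cell import bot
print(bot.sign_off())"
```

```text
the job is handed in; nothing more can be done
None
```

The job is handed in: the exposed block stands upright in the card tray, the three fresh blocks are fully home in sockets 0–2, and the carriage was snapped in before the start button was pressed fully down; the jar and eraser are unmoved, and I never went near the loupe.

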